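# Sort primer tins by heft

## Task

Lift each of the three closed primer tins out of the slanted rack and judge by its weight how full it is: tins that are half full or more (350 g and up) go into the blue tray, tins less than half full into the yellow one. Set every tin down gently so that it stands upright on the tray's floor, never let one fall over, and leave the other things on the bench where they are.

Things in the scene. Friction and masses are not known exactly. Their poses are not given: they have to be found in the camera images.
- tin_a_mid (a point): closed grey-and-white tin of heavy zinc primer, cylinder 62 mm across, 76 mm tall; all three look alike. Point: its centre, half-way up; z axis along the tin to the lid. Starts in any of the rack's places, leaning 30 degrees, lid towards the rack's -x. Empty it weighs 100 g, half full 350 g, brim-full 600 g; this one may be anything between, drawn anew each time; nothing shifts inside
- tin_b_mid (a point): closed grey-and-white tin of heavy zinc primer, cylinder 62 mm across, 76 mm tall; all three look alike. Point: its centre, half-way up; z axis along the tin to the lid. Starts in any of the rack's places, leaning 30 degrees, lid towards the rack's -x. Empty it weighs 100 g, half full 350 g, brim-full 600 g; this one may be anything between, drawn anew each time; nothing shifts inside
- tin_c_mid (a point): closed grey-and-white tin of heavy zinc primer, cylinder 62 mm across, 76 mm tall; all three look alike. Point: its centre, half-way up; z axis along the tin to the lid. Starts in any of the rack's places, leaning 30 degrees, lid towards the rack's -x. Empty it weighs 100 g, half full 350 g, brim-full 600 g; this one may be anything between, drawn anew each time; nothing shifts inside
- blue_tray: blue plastic tray for tins half full or more, fixed, on either side: 272 mm long (its x axis) by 116 mm wide (y), walls 5 mm thick and 20 mm high; the floor's top is 6 mm over the bench. Origin at the centre of its underside, on the bench. Empty at the start; takes three tins in a row 90 mm apart along its x axis
- yellow_tray: yellow plastic tray for tins less than half full, fixed, on either side: 272 mm long (its x axis) by 116 mm wide (y), walls 5 mm thick and 20 mm high; the floor's top is 6 mm over the bench. Origin at the centre of its underside, on the bench. Empty at the start; takes three tins in a row 90 mm apart along its x axis
- rack: wooden slanted rack, fixed, 350 mm wide (its y axis), under 65 mm high. Shelf rises at 30 degrees towards its +x, so tins lean to its -x (the robot) against a front board that reaches 46 mm up them; open on the +x side. Places at y = -110, 0, 110 mm (tins within 10 mm of these), parted by strips 10 mm high. Origin at its underside's centre, on the bench
- tape_roll: bystander: green masking-tape roll lying flat, 100 mm across, 36 mm tall; origin at its underside's centre
- flag_block: bystander: red wooden flag block with a yellow cross, 96 x 96 x 28 mm; origin at its underside's centre
- black_jar: bystander: black paint jar, 60 mm across, 66 mm tall; origin at its underside's centre
- brush_pot: bystander: white pot of brushes, 84 mm across, 95 mm tall, brushes up to about 185 mm; origin at its underside's centre
- rafter_square: bystander: blue triangular rafter square lying flat, legs 160 mm, up to 16 mm high; origin near its middle, on the bench
- pencil: bystander: yellow pencil lying on the bench, 165 mm long, 7 mm thick; origin at its middle, on the bench
- ruler: bystander: blue ruler lying flat, 300 x 32 x 4 mm; origin at its middle, on the bench
Not all that is in view belongs to the job. What is shaped like the part that bears tin_c_mid but purple is not meant.

How it is judged (in metres and radians):
At the end, for the whole second after the job is handed in: Every tin stands upright (within 5 degrees), at rest, on the floor of a tray: in the blue tray only if it weighs more than about 310 g, in the yellow tray only if it weighs less than about 390 g (so within some 40 g of half full either tray will do) (((x of tin_a_mid in the frame of blue_tray between -0.125 and 0.125 m and y of tin_a_mid in the frame of blue_tray between -0.047 and 0.047 m and z of tin_a_mid in the frame of blue_tray between 0.038 and 0.05 m and contact force between tin_a and blue_tray above 3.04 N) or (x of tin_a_mid in the frame of yellow_tray between -0.125 and 0.125 m and y of tin_a_mid in the frame of yellow_tray between -0.047 and 0.047 m and z of tin_a_mid in the frame of yellow_tray between 0.038 and 0.05 m and contact force between tin_a and yellow_tray below 3.83 N)) and angle between each of tin_a_mid, tin_b_mid, tin_c_mid's own z axis and vertical below 0.09 rad and linear speed of each of tin_a, tin_b, tin_c below 0.02 m/s and ((x of tin_b_mid in the frame of blue_tray between -0.125 and 0.125 m and y of tin_b_mid in the frame of blue_tray between -0.047 and 0.047 m and z of tin_b_mid in the frame of blue_tray between 0.038 and 0.05 m and contact force between tin_b and blue_tray above 3.04 N) or (x of tin_b_mid in the frame of yellow_tray between -0.125 and 0.125 m and y of tin_b_mid in the frame of yellow_tray between -0.047 and 0.047 m and z of tin_b_mid in the frame of yellow_tray between 0.038 and 0.05 m and contact force between tin_b and yellow_tray below 3.83 N)) and ((x of tin_c_mid in the frame of blue_tray between -0.125 and 0.125 m and y of tin_c_mid in the frame of blue_tray between -0.047 and 0.047 m and z of tin_c_mid in the frame of blue_tray between 0.038 and 0.05 m and contact force between tin_c and blue_tray above 3.04 N) or (x of tin_c_mid in the frame of yellow_tray between -0.125 and 0.125 m and y of tin_c_mid in the frame of yellow_tray between -0.047 and 0.047 m and z of tin_c_mid in the frame of yellow_tray between 0.038 and 0.05 m and contact force between tin_c and yellow_tray below 3.83 N))); the robot touches nothing.
It fails at once if a tin is knocked over or turned on its side (angle between any of tin_a_mid, tin_b_mid, tin_c_mid's own z axis and vertical above 1.15 rad).
It fails at once if a tin is dropped or slammed down (faster than 0.4 m/s with its centre lower than 62 mm, that is, its foot within some 2 cm of the bench) ((height (world z) of tin_a_mid below 0.062 m and linear speed of tin_a above 0.4 m/s) or (height (world z) of tin_b_mid below 0.062 m and linear speed of tin_b above 0.4 m/s) or (height (world z) of tin_c_mid below 0.062 m and linear speed of tin_c above 0.4 m/s)).
It fails at once if something else on the bench is shifted by more than 30 mm (distance of any of tape_roll, flag_block, black_jar, brush_pot, rafter_square, pencil, ruler from where it was at the start of the episode above 0.03 m).
It also fails if it takes over 69 s, if anything falls off the work surface, if the arm or the gripper's body presses on something with over 40 N, if the wrist force passes 120 N, or if a joint passes its speed limit or range.

## Robot

A 6-joint arm with a two-finger parallel gripper is mounted at the origin on the work surface. World frame = base frame: x ahead of the robot, y to its left, z up, the work surface at z = 0. Lengths are in mm, angles in rad, forces in N, time in s.
With the tool pointing down it reaches from about 400 to 925 mm from the base axis. Payload 12.5 kg.
Tool frame: the origin (TCP) lies midway between the tips of the shut fingers; the grasp point (between the pads) lies 19 mm behind it; x points along the fingers, y is the direction in which the jaws open and shut, and the axes are right-handed (so a half turn about x gives the same grasp; the last joint's range is limited). The gripper opens to 95 mm and grips with 3 to 60 N. Pads are 20 mm wide; open, the fingers measure 119 mm over their backs; the gripper's body (75 mm by 180 mm) begins 59 mm behind the grasp point.
Start: joints at [-1.451, 0.491, 1.559, -0, 1.092, -0.106], TCP at [139.951, -609.147, 214.661] pointing down, gripper open.
Joint ranges: [-3.1, 3.1], [-0.84, 2.19], [0.05, 2.79], [-1.13, 4.28], [0.06, 2.93], [-2.69, 2.69]. Speed limits (rad/s): [2.22, 2.22, 2.79, 3.14, 3.14, 3.14].

## Interface

Orientations are given as [roll, pitch, yaw] about the fixed x, y, z axes, in that order (R = Rz(yaw) Ry(pitch) Rx(roll)).
In Python, from cell import state, read_camera, job_done gives the robot as it stands.
- The arm moves only by the tool move_arm, never from a script. Its argument "targets" is a list of rows, each a list of 7 numbers: the shift along the world's x, y, z in m, then the turn, a rotation vector about the world's x, y, z in degrees, then the gripper's target within -1 to 1 (fully open at 1, half-way at 0, shut at -1). In form: [[dx, dy, dz, wx, wy, wz, hand], ...]. A call has 1 to 10 rows; each row is the pose to reach, as a shift and turn from the pose commanded when the call began; what a row does not reach only later rows make up. A row lasts 1/10 s, in which the tool goes at most 50 mm and 8.59 degrees, less where a joint would pass 70% of its speed; a pose out of reach is approached as far as the arm can. A call with a gripper value outside its range is refused whole. The fingers move at their own pace and stop on an object; the grip force is fixed at half the most. Time passes only in rows, so rows that repeat a pose let the fingers close. It gives the time, the measured TCP pose, the force and the opening at its end, in the units of the state.
- state(): the state, without advancing time (a new reading comes with each control period).
- read_camera(name): name is "scene" or "side" or "wrist"; returns a dict with "img" (420x560x3 uint8, blue, green, red), "mtx" (3x3 intrinsics, pixels), "k1" (the pictures are not rectified: a ray, as slopes to the right and down, at radius r is drawn at 1 + k1 r^2 times it, then the intrinsics apply), "cam_to_world" (4x4, takes a point from camera to world coordinates); the wrist camera has in their place "mount" (4x4, takes a point from camera to tool coordinates, whose origin is the TCP and whose axes are the tool frame's). Camera axes: x right, y up, looking along -z (the intrinsics and any distortion apply to the point x, -y, -z); pixel columns grow to the right and rows downward; lengths in mm; the calibration is good to about 2 mm. A picture is of the moment at which its call begins: read the wrist's pose just before it. There is no depth.
- job_done(): hands the job in, once; it reports no verdict.
The state is a dict: "t": time; "joints": joint angles; "qvel": joint speeds; "tau": joint torques, N m; "eef_pos": TCP position; "tcp_rot": TCP orientation; "ft_force": force on the tool from outside, world axes, zero at the start; "moment": the same for the moment, N m; "opening": opening from 0.0 (shut) to 1.0 (fully open).
Only numpy, scipy, OpenCV 4.12 (cv2) and the standard library are available. Lean on these libraries where they do the work, as an engineer would, in place of code of your own. Each camera call takes 0.05 s, during which the arm holds its last target.

## Working session

There is one attempt and no reset: what is moved stays moved. The work goes in short steps, Python scripts to look and compute and a tool call to move; the robot and the scene stay as the last step left them, time stands still between calls to the robot, and variables do not carry over. Pictures are saved under pics/ and viewed, and the job is handed in when it is done.

Besides the shell and the picture viewer there is one more tool, called after "Request:" as name(argument=value, ...), one argument or row to a line, values as JSON. move_arm: Moves the arm, as the interface text tells. Its arguments: {"type":"object","properties":{"targets":{"type":"array"}},"required":["targets"]}

```bash
ls; mkdir -p pics; python3 - <<'E'
from cell import state, read_camera
import cv2
print(state())
for n in ["scene","side","wrist"]:
    r=read_camera(n); cv2.imwrite(f"pics/{n}0.png",r["img"])
    print(n,{k:v for k,v in r.items() if k!="img"})
E
```

```text
pics
{'t': 0.0, 'joints': array([-1.45060795e+00,  4.91566911e-01,  1.55943181e+00, -2.65627973e-05,
        1.09169093e+00, -1.05583700e-01]), 'qvel': array([-4.81820925e-04,  6.83725294e-04, -3.86894778e-04, -4.40490430e-04,
       -6.31723741e-05, -1.59428217e-03]), 'tau': array([-6.88148521e-04, -6.12652016e+01, -2.58184129e+01,  6.91295508e-02,
        4.83474950e-02, -8.56953011e-05]), 'eef_pos': array([ 139.90947376, -608.89956753,  214.06325377]), 'tcp_rot': array([-1.65490769,  1.56969908,  1.7124693 ]), 'ft_force': array([-0.86108838,  0.63933177, -0.63353111]), 'moment': array([ 0.02950493,  0.02918938, -0.00529973]), 'opening': 0.9979946611269749}
scene {'mtx': array([[420.39960654,   0.        , 277.90177055],
       [  0.        , 420.39960654, 209.84714785],
       [  0.        ,   0.        ,   1.        ]]), 'k1': -0.0562954028370179, 'cam_to_world': array([[-3.86481929e-01, -7.38568024e-01,  5.52402926e-01,
         1.20122949e+03],
       [ 9.22210309e-01, -3.17673460e-01,  2.20480656e-01,
         2.79106126e+02],
       [ 1.26437864e-02,  5.94643462e-01,  8.03890
[... 524 characters left out ...]
-02,  8.47728311e-01,  5.30154905e-01,
         1.06599072e+03],
       [ 0.00000000e+00,  0.00000000e+00,  0.00000000e+00,
         1.00000000e+00]])}
wrist {'mtx': array([[355.95669346,   0.        , 279.40689567],
       [  0.        , 355.95669346, 215.04325   ],
       [  0.        ,   0.        ,   1.        ]]), 'k1': -0.045918249652114246, 'mount': array([[ 2.13250883e-04,  2.96387876e-01, -9.55067632e-01,
        -1.70764786e+02],
       [ 9.99999743e-01, -7.17412852e-04,  6.47447715e-07,
        -4.67452956e-01],
       [-6.84985898e-04, -9.55067386e-01, -2.96387953e-01,
        -8.42971726e+01],
       [ 0.00000000e+00,  0.00000000e+00,  0.00000000e+00,
         1.00000000e+00]])}
```

View pics/scene0.png

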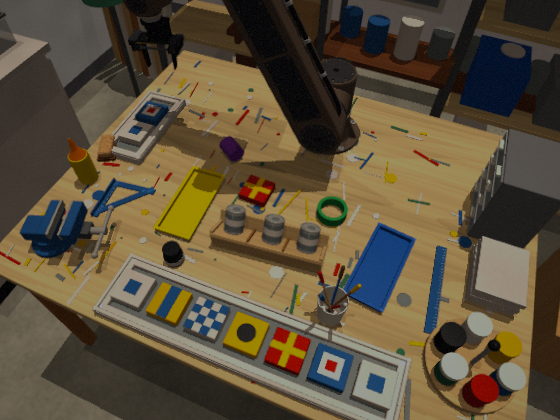

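View pics/side0.png

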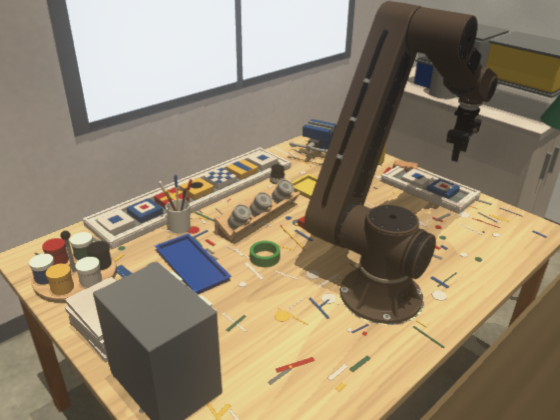

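View pics/wrist0.png

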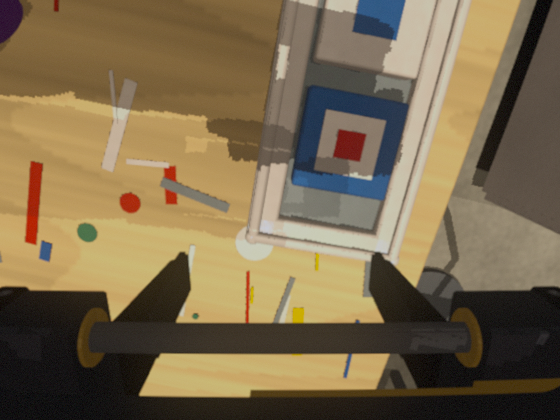

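The scene view shows the three tins in the rack at about (234,218), (273,229) and (310,235). The yellow tray is at (190,203) and the blue tray at (380,266). The purple thing at (231,148) is the decoy, and the jars at bottom right don't belong to the job. I'll enlarge for measuring.

```bash
cat > h.py <<'E'
import numpy as np, cv2
from cell import state, read_camera
from scipy.spatial.transform import Rotation as R
def cam(n):
    s=state(); r=read_camera(n)
    if n=="wrist":
        T=np.eye(4);T[:3,:3]=R.from_euler('xyz',s['tcp_rot']).as_matrix();T[:3,3]=s['eef_pos'];r['cam_to_world']=T@r['mount']
    return r
def proj(r,P):
    P=np.atleast_2d(P).astype(float);C=np.linalg.inv(r['cam_to_world']);p=P@C[:3,:3].T+C[:3,3]
    s=np.c_[p[:,0]/-p[:,2],-p[:,1]/-p[:,2]];f=1+r['k1']*(s**2).sum(1,keepdims=True)
    s=s*f;return np.c_[s[:,0]*r['mtx'][0,0]+r['mtx'][0,2],s[:,1]*r['mtx'][1,1]+r['mtx'][1,2]]
def ray(r,uv):
    uv=np.array(uv,float);d=(uv-r['mtx'][:2,2])/r['mtx'][0,0];s=d.copy()
    for _ in range(20): s=d/(1+r['k1']*(s@s))
    v=r['cam_to_world'][:3,:3]@np.array([s[0],-s[1],-1]);return r['cam_to_world'][:3,3],v
def onz(r,uv,z):
    o,v=ray(r,uv);return o+v*(z-o[2])/v[2]
def crop(r,x0,y0,w,h,f,fn,gain=1.6,draw=None):
    im=cv2.convertScaleAbs(r['img'],alpha=gain)
    c=cv2.resize(im[y0:y0+h,x0:x0+w],None,fx=f,fy=f,interpolation=cv2.INTER_CUBIC)
    step=20
    for x in range((x0//step+1)*step,x0+w,step): cv2.putText(c,str(x),(int((x-x0)*f),10),0,.35,(255,255,255),1);cv2.line(c,(int((x-x0)*f),12),(int((x-x0)*f),18),(255,255,255),1)
    for y in range((y0//step+1)*step,y0+h,step): cv2.putText(c,str(y),(0,int((y-y0)*f)+4),0,.35,(255,255,255),1)
    if draw is not None:
        for p in draw: cv2.circle(c,(int((p[0]-x0+.5)*f),int((p[1]-y0+.5)*f)),2,(255,0,255),-1)
    cv2.imwrite(fn,c)
E
python3 - <<'E'
from h import *
r=cam("scene")
crop(r,140,150,200,150,4,"pics/s1.png"); crop(r,300,190,150,130,5,"pics/s2.png")
s=cam("side"); crop(s,140,160,200,150,4,"pics/d1.png")
E
```

```text
(no output)
```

View pics/s1.png

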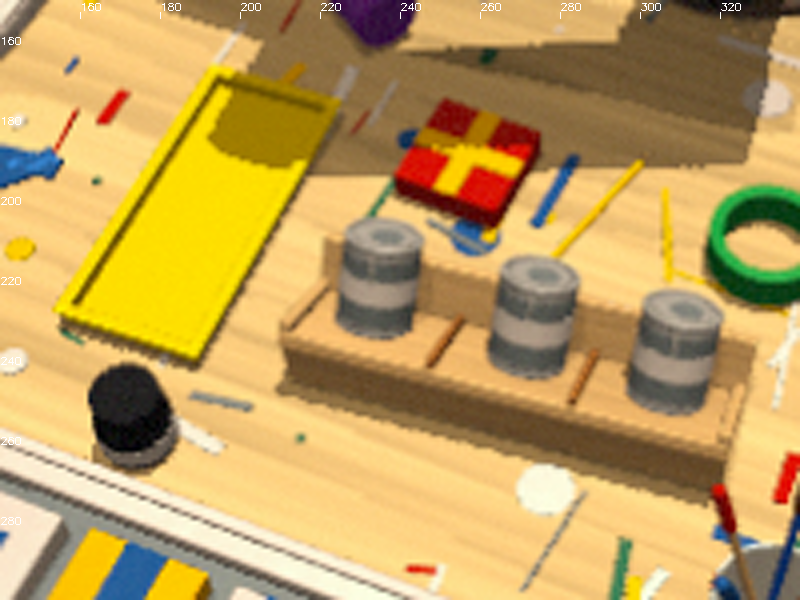

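View pics/s2.png

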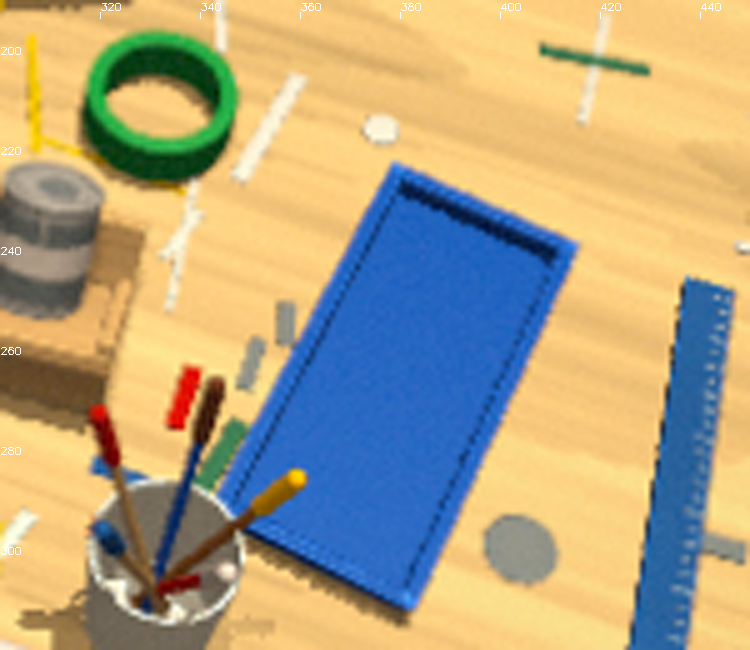

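View pics/d1.png

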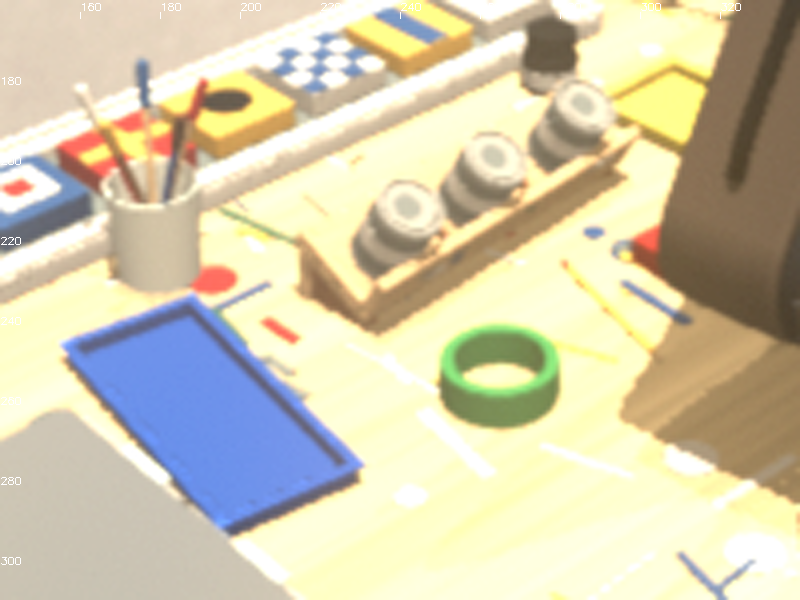

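```bash
python3 - <<'E'
from h import *
r=cam("scene"); s=cam("side")
for nm,c in dict(Y=[(193,166.5),(225,175),(190,239.5),(155,226)],B=[(379,222.4),(415.6,238.6),(382.4,310),(343.6,290)]).items():
    for z in (20,26):
        P=np.array([onz(r,p,z) for p in c]);print(nm,z,P[:,:2].round(),'len',[round(np.linalg.norm(P[i]-P[(i+1)%4])) for i in range(4)],'c',P.mean(0).round())
L=[]
for a,b in [((235.75,209.5),(285.75,186.25)),((275,218),(263,198.75)),((310.5,227),(242,212))]:
    o1,v1=ray(r,a);o2,v2=ray(s,b)
    t=np.linalg.lstsq(np.c_[v1,-v2],o2-o1,rcond=None)[0];p1=o1+t[0]*v1;p2=o2+t[1]*v2
    print('lid',((p1+p2)/2).round(1),'gap',np.linalg.norm(p1-p2).round(1));L.append((p1+p2)/2)
d=L[2]-L[0];print('line',np.degrees(np.arctan2(d[1],d[0])),np.linalg.norm(d[:2]))
# rack corners scene: top rear? print bottom +x edge
for p in [(210.5,247),(317,275.0)]: print(onz(r,p,0).round())
E
```

```text
Y 20 [[ 383. -375.]
 [ 373. -253.]
 [ 654. -232.]
 [ 654. -360.]] len [123, 281, 128, 272] c [ 516. -305.   20.]
Y 26 [[ 387. -372.]
 [ 378. -250.]
 [ 657. -229.]
 [ 657. -357.]] len [122, 280, 127, 270] c [ 520. -302.   26.]
B 20 [[357. 295.]
 [372. 418.]
 [647. 381.]
 [631. 261.]] len [124, 277, 121, 275] c [502. 339.  20.]
B 26 [[362. 295.]
 [377. 417.]
 [650. 380.]
 [634. 261.]] len [123, 276, 120, 274] c [506. 338.  26.]
lid [ 543.6 -121.7   99.1] gap 0.6
lid [529.    2.7 102.9] gap 2.1
lid [515.5 110.9  99.9] gap 1.7
line 96.87899909778683 234.2933103661857
[ 643. -168.    0.]
[604. 172.   0.]
```

```bash
cat >> h.py <<'E'
def cur():
    s=state();return s['eef_pos'],R.from_euler('xyz',s['tcp_rot']),s
def toolR(yaw,tilt,sgn):
    # tool x down tilted fwd by tilt(deg) along yaw dir; tool y = sgn*left
    c,s_=np.cos(np.radians(yaw)),np.sin(np.radians(yaw));f=np.array([c,s_,0]);l=np.array([-s_,c,0])
    t=np.radians(tilt);x=np.sin(t)*f-np.cos(t)*np.array([0,0,1]);y=sgn*l
    return R.from_matrix(np.c_[x,y,np.cross(x,y)])
def delta(pos,Rt):
    p,Rc,s=cur();print('t',s['t'],'d(m)',((pos-p)/1000).round(4),'rotvec deg',(Rt*Rc.inv()).as_rotvec(degrees=True).round(2))
def samp(n=16):
    F=[];
    for i in range(n):
        read_camera("side");s=state();F.append(np.r_[s['ft_force'],s['moment']])
    F=np.array(F);print('F',F.mean(0).round(3),'sd',F.std(0).round(3),'t',s['t'])
E
python3 - <<'E'
from h import *
samp(10)
p,Rc,s=cur();print(Rc.as_matrix().round(3))
psi=6.9;L=np.array([[543.6,-121.7,99.1],[529,2.7,102.9],[515.5,110.9,99.9]])
n=-toolR(psi,30,1).as_matrix()[:,0]
for l in L:
    c=l-38*n; tcp=c-4*n; 
    print('centre',c.round(1),'tcp',tcp.round(1),'pre',(tcp+100*n).round(1))
    for sg in(1,-1): delta(tcp+100*n,toolR(psi,30,sg))
r=cam("scene")
for nm,uv in dict(pot=(331,300)).items(): print(nm,onz(r,uv,95).round())
for uv,z in [((319.5,274),185),((340,268),150),((358,286),170)]:print(onz(r,uv,z).round())
E
```

```text
F [-0.051  0.038 -0.289 -0.001 -0.01  -0.018] sd [0.571 0.266 0.565 0.024 0.026 0.022] t 0.85
[[ 0.     0.224 -0.975]
 [-0.    -0.975 -0.224]
 [-1.     0.     0.   ]]
centre [ 562.5 -119.4   66.2] tcp [ 564.4 -119.2   62.7] pre [ 514.8 -125.2  149.3]
t 0.85 d(m) [ 0.3748  0.484  -0.0653] rotvec deg [-44.46  -7.77 168.22]
t 0.85 d(m) [ 0.3748  0.484  -0.0653] rotvec deg [  5.18 -29.57  -5.9 ]
centre [547.9   5.   70. ] tcp [549.8   5.2  66.5] pre [500.2  -0.8 153.1]
t 0.85 d(m) [ 0.3602  0.6084 -0.0615] rotvec deg [-44.46  -7.77 168.22]
t 0.85 d(m) [ 0.3602  0.6084 -0.0615] rotvec deg [  5.18 -29.57  -5.9 ]
centre [534.4 113.2  67. ] tcp [536.3 113.4  63.5] pre [486.7 107.4 150.1]
t 0.85 d(m) [ 0.3467  0.7166 -0.0645] rotvec deg [-44.46  -7.77 168.22]
t 0.85 d(m) [ 0.3467  0.7166 -0.0645] rotvec deg [  5.18 -29.57  -5.9 ]
pot [710. 240.  95.]
[697. 194. 185.]
[640. 235. 150.]
[683. 294. 170.]
```

Nothing is ambiguous: the three grey tins sit in the rack, with the lid of the first at scene (236,210). The purple decoy is at (231,148). Measured points agree with the description, with lid heights around 100 mm and a rack yaw of 7°. I'll move to above the -y tin.

Request:
move_arm(
  targets=[
    [0.035,0.048,0,0,0,0,1],
    [0.07,0.096,0,0.5,-3,-0.6,1],
    [0.105,0.144,0,1,-6,-1.2,1],
    [0.14,0.192,0,1.5,-9,-1.8,1],
    [0.175,0.24,0,2,-12,-2.4,1],
    [0.21,0.289,0,2.6,-15,-3,1],
    [0.245,0.337,0,3.1,-18,-3.5,1],
    [0.28,0.385,0,3.7,-21,-4.2,1],
    [0.315,0.433,-0.01,4.5,-25,-5,1],
    [0.35,0.481,-0.02,5.2,-29.6,-5.9,1],
  ],
)

```text
t: 1.9
eef_pos: [434.8, -204.0, 206.1]
tcp_rot: [3.14, 1.043, 0.117]
ft_force: [1.5, -0.6, -0.1]
opening: 1.001
```

```bash
python3 - <<'E'
from h import *
print(cur()[0],cur()[1].as_matrix().round(3))
r=cam("wrist"); print(cur()[2]['t'],cur()[0]); crop(r,0,0,560,420,1.4,"pics/w1.png",2.0)
n=-toolR(6.9,30,1).as_matrix()[:,0]
for l in [[543.6,-121.7,99.1],[529,2.7,102.9],[515.5,110.9,99.9]]: print(proj(r,l),)
E
```

```text
[ 434.78599151 -204.01499164  206.07076979] [[ 0.5    0.119 -0.858]
 [ 0.059 -0.993 -0.103]
 [-0.864  0.001 -0.503]]
1.95 [ 435.53980925 -198.52560383  204.52200313]
[[203.41212751 147.56690624]]
[[ 64.83498207 146.4481449 ]]
[[-44.96335302 149.91175997]]
```

View pics/w1.png

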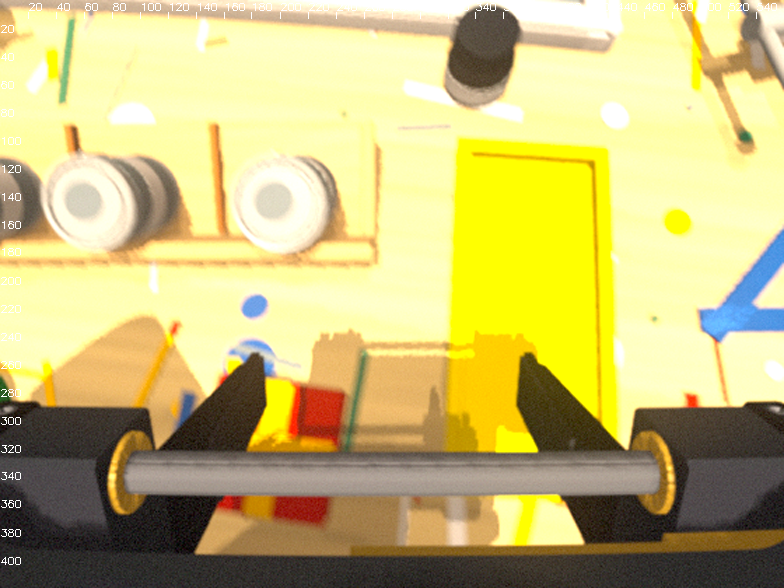

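Request:
move_arm(
  targets=[
    [0,0,0,0,0,0,1],
    [0,0,0,0,0,0,1],
    [0,0,0,0,0,0,1],
  ],
)

```text
t: 2.25
eef_pos: [433.8, -206.4, 205.7]
tcp_rot: [3.14, 1.047, 0.118]
ft_force: [0.3, -0.6, 0.1]
opening: 1.0
```

```bash
python3 - <<'E'
from h import *
r=cam("wrist"); crop(r,0,50,420,150,1.9,"pics/w2.png",1.6)
print(cur()[0])
n=-toolR(6.9,30,1).as_matrix()[:,0]
for l in [[543.6,-121.7,99.1],[529,2.7,102.9],[515.5,110.9,99.9]]:
    print(proj(r,l))
    c=np.array(l)-38*n;tcp=c-4*n;delta(tcp+60*n,toolR(6.9,30,-1));delta(tcp,toolR(6.9,30,-1))
E
```

```text
[ 433.74591855 -206.48578125  205.67240941]
[[200.94829819 145.49446435]]
t 2.3 d(m) [ 0.1009  0.0837 -0.091 ] rotvec deg [0.03 0.04 0.06]
t 2.3 d(m) [ 0.1307  0.0873 -0.1429] rotvec deg [0.03 0.04 0.06]
[[ 62.35653787 144.3381454 ]]
t 2.3 d(m) [ 0.0863  0.2081 -0.0872] rotvec deg [0.03 0.04 0.06]
t 2.3 d(m) [ 0.1161  0.2117 -0.1391] rotvec deg [0.03 0.04 0.06]
[[-47.26921777 147.81610458]]
t 2.3 d(m) [ 0.0728  0.3163 -0.0902] rotvec deg [0.03 0.04 0.06]
t 2.3 d(m) [ 0.1026  0.3199 -0.1421] rotvec deg [0.03 0.04 0.06]
```

View pics/w2.png

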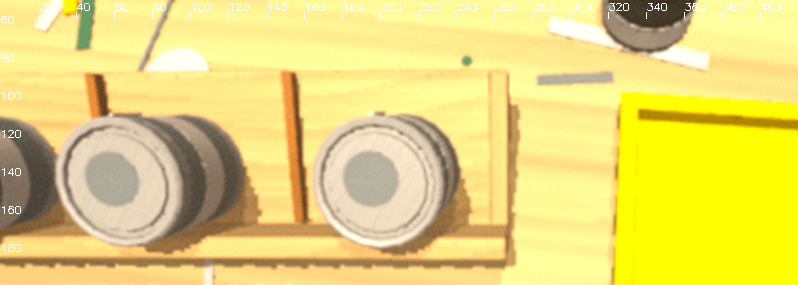

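Lid centres are at (199,145) and (63,145), within 2 px of my prediction. Now approaching tin 1 along its axis.

Request:
move_arm(
  targets=[
    [0.033,0.028,-0.03,0,0,0,1],
    [0.067,0.056,-0.06,0,0,0,1],
    [0.101,0.084,-0.091,0,0,0,1],
    [0.101,0.085,-0.091,0,0,0,1],
    [0.109,0.086,-0.104,0,0,0,1],
    [0.116,0.087,-0.117,0,0,0,1],
    [0.124,0.088,-0.13,0,0,0,1],
    [0.131,0.0885,-0.143,0,0,0,1],
    [0.131,0.0885,-0.143,0,0,0,1],
    [0.131,0.0885,-0.143,0,0,0,1],
  ],
)

```text
t: 3.3
eef_pos: [564.7, -117.3, 62.4]
tcp_rot: [-3.14, 1.047, 0.121]
ft_force: [-1.0, 0.2, -0.2]
opening: 0.997
```

```bash
python3 - <<'E'
from h import *
delta(np.array([564.4,-118.2,62.7]),toolR(6.9,30,-1))
r=cam("wrist"); crop(r,60,50,400,300,2,"pics/w3.png",1.6)
E
```

```text
t 3.3 d(m) [-0.0003 -0.0009  0.0003] rotvec deg [-0.04  0.02  0.04]
```

View pics/w3.png

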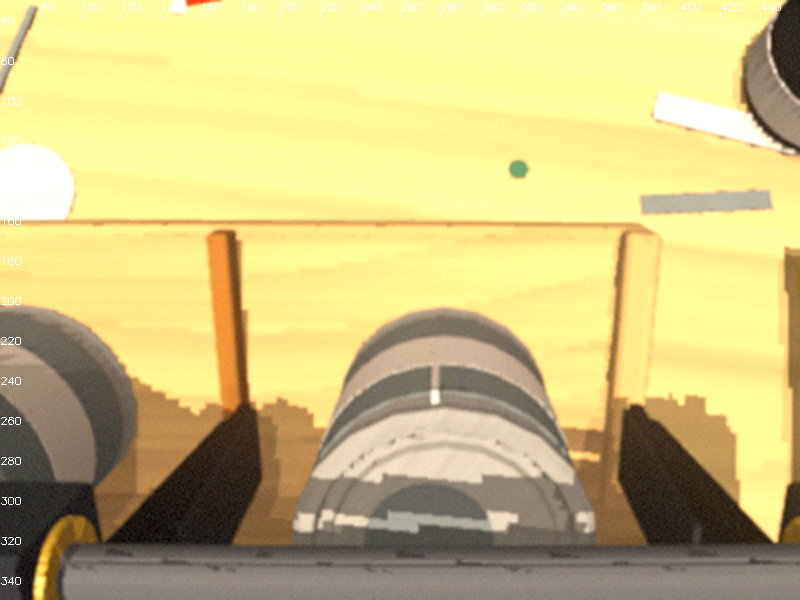

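The tin (281,…) is centred between the fingers (190 and 370). Closing.

Request:
move_arm(
  targets=[
    [0,0,0,0,0,0,-1],
    [0,0,0,0,0,0,-1],
    [0,0,0,0,0,0,-1],
    [0,0,0,0,0,0,-1],
    [0,0,0,0,0,0,-1],
    [0,0,0,0,0,0,-1],
  ],
)

```text
t: 3.95
eef_pos: [565.1, -117.0, 62.7]
tcp_rot: [3.141, 1.046, 0.12]
ft_force: [-0.5, -1.7, 4.4]
opening: 0.651
```

Request:
move_arm(
  targets=[
    [0,0,0.005,0,0,0,-1],
    [0,0,0.015,0,0,0,-1],
    [0,0,0.03,0,0,0,-1],
    [0,0,0.05,0,0,0,-1],
    [0,0,0.07,0,0,0,-1],
    [0,0,0.09,0,0,0,-1],
    [0,0,0.11,0,0,0,-1],
    [0,0,0.11,0,0,0,-1],
    [0,0,0.11,0,0,0,-1],
  ],
)

```text
t: 4.85
eef_pos: [564.4, -116.3, 171.7]
tcp_rot: [-3.14, 1.047, 0.122]
ft_force: [-0.3, -0.1, -4.0]
opening: 0.648
```

```bash
python3 - <<'E'
from h import *
samp(20)
p=cur()[0]
delta(p,toolR(6.9,0,-1));delta(p,toolR(4,0,-1))
r=cam("scene");crop(r,140,150,260,150,3,"pics/s3.png",1.6)
E
```

```text
F [-9.000e-02  1.730e-01 -4.134e+00 -6.900e-02  6.360e-01  3.000e-03] sd [0.539 0.474 0.535 0.031 0.034 0.034] t 5.85
t 5.85 d(m) [0. 0. 0.] rotvec deg [-3.63 29.82  0.  ]
t 5.85 d(m) [0. 0. 0.] rotvec deg [-2.87 29.91 -2.83]
```

View pics/s3.png

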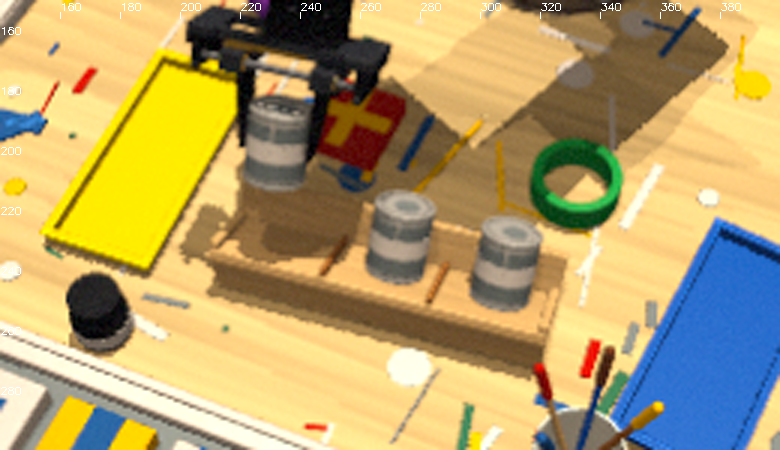

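```bash
python3 - <<'E'
from h import *
delta(np.array([414.8,349.6,195]),toolR(-7.4,0,-1))
E
```

```text
t 5.9 d(m) [-0.15    0.4663  0.0226] rotvec deg [  0.11  30.12 -13.97]
```

About 4 N, or about 400 g, so it goes in blue. I'll recheck the sensor zero with an empty gripper later.

Request:
move_arm(
  targets=[
    [-0.005,0.015,0.01,0,3,-1,-1],
    [-0.015,0.045,0.02,0,6,-2,-1],
    [-0.027,0.085,0.0226,0,9,-4,-1],
    [-0.04,0.125,0.0226,0,12,-5,-1],
    [-0.053,0.165,0.0226,0,15,-6,-1],
    [-0.066,0.205,0.0226,0,18,-7,-1],
    [-0.079,0.245,0.0226,0,21,-8,-1],
    [-0.092,0.285,0.0226,0,24,-9,-1],
    [-0.105,0.325,0.0226,0,27,-10,-1],
    [-0.118,0.366,0.0226,0,30.1,-12,-1],
  ],
)

```text
t: 6.9
eef_pos: [445.9, 251.2, 195.3]
tcp_rot: [-1.348, 1.564, 1.697]
ft_force: [2.1, 0.1, -3.5]
opening: 0.646
```

```bash
python3 - <<'E'
from h import *
delta(np.array([414.8,349.6,195]),toolR(-7.4,0,-1))
E
```

```text
t 6.9 d(m) [-0.0311  0.0984 -0.0003] rotvec deg [-0.39 -0.04 -1.88]
```

Request:
move_arm(
  targets=[
    [-0.01,0.035,0,0,0,-1,-1],
    [-0.021,0.068,0,0,0,-1.9,-1],
    [-0.031,0.098,0,0,0,-1.9,-1],
    [-0.031,0.098,-0.03,0,0,-1.9,-1],
    [-0.031,0.098,-0.065,0,0,-1.9,-1],
    [-0.031,0.098,-0.1,0,0,-1.9,-1],
    [-0.031,0.098,-0.12,0,0,-1.9,-1],
    [-0.031,0.098,-0.12,0,0,-1.9,-1],
    [-0.031,0.098,-0.12,0,0,-1.9,-1],
  ],
)

```text
t: 7.8
eef_pos: [416.1, 347.5, 75.4]
tcp_rot: [-1.58, 1.564, 1.433]
ft_force: [0.8, 0.9, -3.4]
opening: 0.646
```

```bash
python3 - <<'E'
from h import *
samp(12)
delta(np.array([414.8,349.6,40]),toolR(-7.4,0,-1))
r=cam("side");crop(r,130,150,200,150,4,"pics/d4.png",1.3)
r=cam("scene");crop(r,300,150,160,150,4,"pics/s4.png",1.6)
E
```

```text
F [-0.023  0.131 -4.171  0.015  0.009  0.005] sd [0.407 0.555 0.296 0.023 0.03  0.03 ] t 8.4
t 8.4 d(m) [-0.001   0.0023 -0.0351] rotvec deg [-0.4   0.05 -0.01]
```

View pics/d4.png

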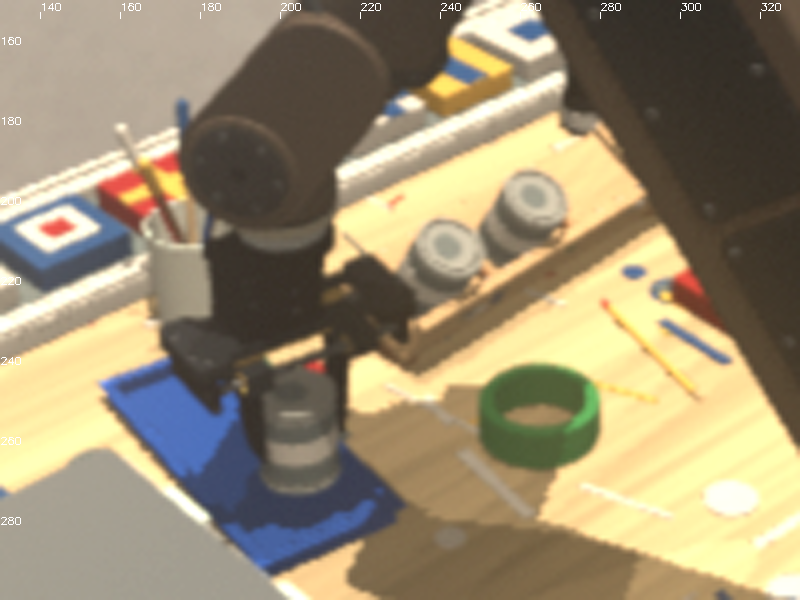

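View pics/s4.png

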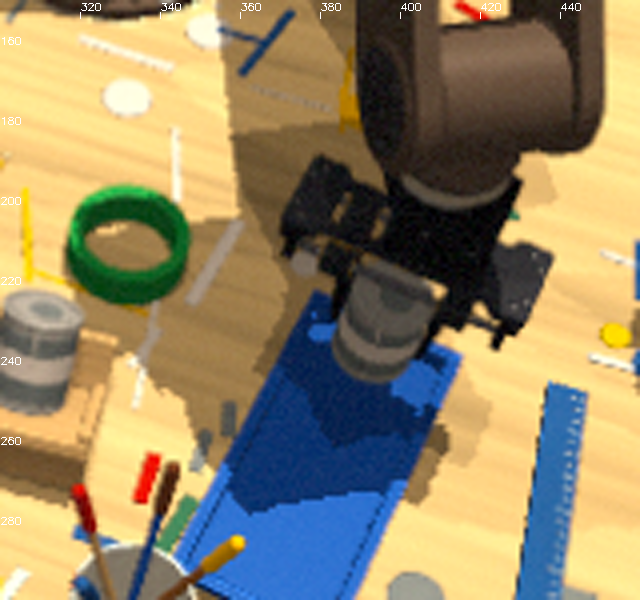

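The tin hangs upright over the near end of the blue tray, and 4.17 N confirms blue. Lowering.

Request:
move_arm(
  targets=[
    [0,0.002,-0.008,-0.4,0,0,-1],
    [0,0.002,-0.016,-0.4,0,0,-1],
    [0,0.002,-0.022,-0.4,0,0,-1],
    [0,0.002,-0.026,-0.4,0,0,-1],
    [0,0.002,-0.029,-0.4,0,0,-1],
    [0,0.002,-0.031,-0.4,0,0,-1],
    [0,0.002,-0.031,-0.4,0,0,-1],
  ],
)

```text
t: 9.2
eef_pos: [415.8, 349.3, 43.8]
tcp_rot: [2.888, 1.57, -0.382]
ft_force: [0.7, 0.7, -3.9]
opening: 0.65
```

```bash
python3 - <<'E'
from h import *
samp(3);print(cur()[0])
E
```

```text
F [ 0.025  0.26  -3.681  0.047 -0.021 -0.023] sd [0.248 0.53  0.203 0.034 0.016 0.01 ] t 9.35
[415.91617069 349.3627627   44.18297976]
```

Request:
move_arm(
  targets=[
    [0,0,-0.001,0,0,0,-1],
    [0,0,-0.002,0,0,0,-1],
    [0,0,-0.003,0,0,0,-1],
    [0,0,-0.003,0,0,0,-1],
  ],
)

```text
t: 9.75
eef_pos: [415.8, 349.3, 40.9]
tcp_rot: [3.005, 1.57, -0.265]
ft_force: [-0.3, -0.4, -3.4]
opening: 0.65
```

Request:
move_arm(
  targets=[
    [0,0,-0.0007,0,0,0,-1],
    [0,0,-0.0015,0,0,0,-1],
    [0,0,-0.0015,0,0,0,-1],
  ],
)

```text
t: 10.05
eef_pos: [415.8, 349.3, 39.4]
tcp_rot: [3.012, 1.57, -0.258]
ft_force: [-0.4, -0.2, -4.1]
opening: 0.65
```

Request:
move_arm(
  targets=[
    [0,0,-0.0007,0,0,0,-1],
    [0,0,-0.0015,0,0,0,-1],
    [0,0,-0.0015,0,0,0,-1],
  ],
)

```text
t: 10.35
eef_pos: [415.8, 349.3, 37.9]
tcp_rot: [2.978, 1.57, -0.292]
ft_force: [0.6, -0.4, -4.2]
opening: 0.646
```

Request:
move_arm(
  targets=[
    [0,0,-0.0007,0,0,0,-1],
    [0,0,-0.0015,0,0,0,-1],
    [0,0,-0.0015,0,0,0,-1],
  ],
)

```text
t: 10.65
eef_pos: [415.8, 349.3, 36.4]
tcp_rot: [2.987, 1.57, -0.283]
ft_force: [0.5, -0.7, -3.4]
opening: 0.649
```

Request:
move_arm(
  targets=[
    [0,0,-0.0007,0,0,0,-1],
    [0,0,-0.0015,0,0,0,-1],
    [0,0,-0.002,0,0,0,-1],
    [0,0,-0.002,0,0,0,-1],
  ],
)

```text
t: 11.05
eef_pos: [415.8, 349.3, 34.5]
tcp_rot: [3.124, 1.57, -0.147]
ft_force: [-0.5, -0.2, -3.2]
opening: 0.649
```

```bash
python3 - <<'E'
from h import *
samp(3);print(cur()[0])
r=cam("side");crop(r,170,200,80,90,7,"pics/d5.png",1.6)
E
```

```text
F [-0.568 -0.275 -2.561 -0.011  0.102 -0.01 ] sd [0.43  0.366 0.43  0.023 0.025 0.008] t 11.2
[415.80589063 349.32021507  34.5245815 ]
```

View pics/d5.png

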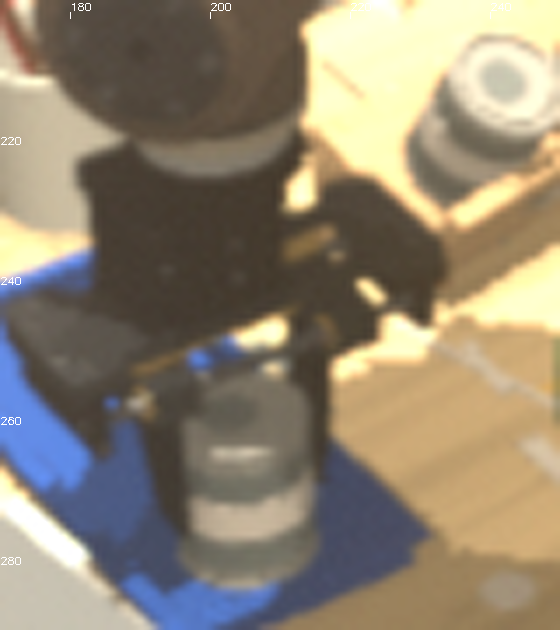

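Contact has begun: the force is down to -2.6 N and the moment about y is rising. The tin stands in the tray at about (205,283). Pressing 1 mm more.

Request:
move_arm(
  targets=[
    [0,0,-0.0006,0,0,0,-1],
    [0,0,-0.0012,0,0,0,-1],
    [0,0,-0.0012,0,0,0,-1],
  ],
)

```text
t: 11.55
eef_pos: [415.9, 349.3, 34.4]
tcp_rot: [-2.85, 1.569, 0.163]
ft_force: [-3.8, -3.7, 13.3]
opening: 0.648
```

```bash
python3 - <<'E'
from h import *
samp(3);print(cur()[0])
E
```

```text
F [-3.053 -4.579 13.968 -0.401  0.757  0.043] sd [0.504 0.736 0.163 0.013 0.028 0.029] t 11.7
[415.87332473 349.27614049  34.4216426 ]
```

Request:
move_arm(
  targets=[
    [0,0,0.001,0,0,0,0.4],
    [0,0,0.001,0,0,0,0.6],
    [0,0,0.001,0,0,0,0.8],
    [0,0,0.001,0,0,0,0.8],
    [0,0,0.02,0,0,0,0.8],
    [0,0,0.06,0,0,0,0.8],
    [0,0,0.1,0,0,0,0.8],
    [0,0,0.14,0,0,0,1],
    [0,0,0.14,0,0,0,1],
    [0,0,0.14,0,0,0,1],
  ],
)

```text
t: 12.7
eef_pos: [415.9, 349.4, 173.7]
tcp_rot: [-2.692, 1.569, 0.321]
ft_force: [-1.0, 0.5, -1.8]
opening: 0.996
```

```bash
python3 - <<'E'
from h import *
samp(16)
r=cam("side");crop(r,130,150,200,150,4,"pics/d6.png",1.3)
r=cam("wrist");crop(r,0,0,560,420,1.4,"pics/w6.png",1.6)
n=-toolR(6.9,30,1).as_matrix()[:,0]
for l in [[529,2.7,102.9],[515.5,110.9,99.9]]:
    c=np.array(l)-38*n;tcp=c-6*n;print(tcp);delta(tcp+90*n,toolR(6.9,30,-1))
E
```

```text
F [ 0.067 -0.153  0.13   0.033  0.012 -0.005] sd [0.422 0.411 0.562 0.025 0.043 0.03 ] t 13.5
[550.84066152   5.34301045  64.79488223]
t 13.6 d(m) [ 0.0903 -0.3494 -0.0306] rotvec deg [ -0.13 -30.02  13.96]
[537.34066152 113.54301045  61.79488223]
t 13.6 d(m) [ 0.0768 -0.2412 -0.0336] rotvec deg [ -0.13 -30.02  13.96]
```

View pics/d6.png

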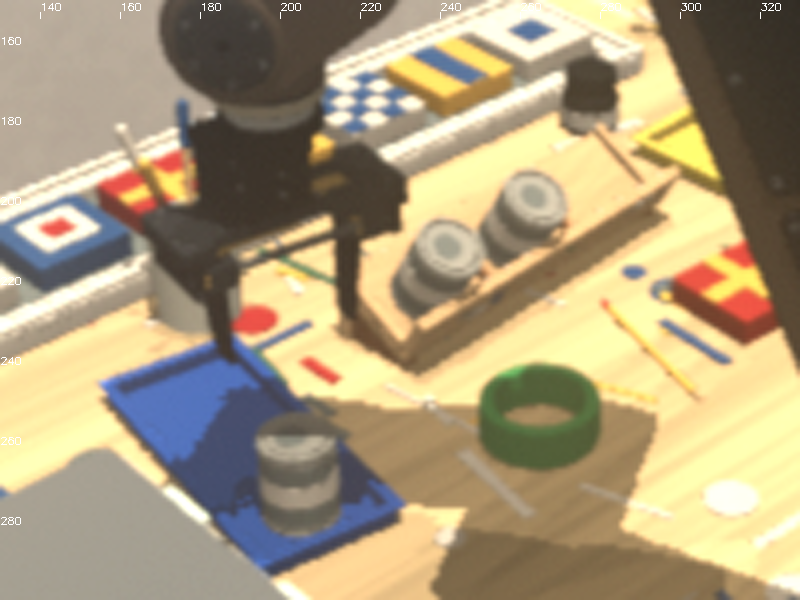

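View pics/w6.png

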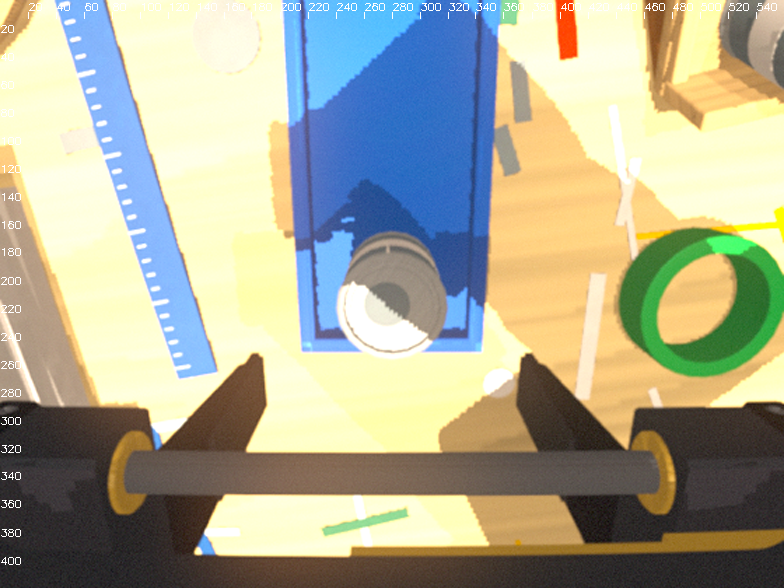

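The first tin stands upright in the blue tray (wrist view about (278,213), well inside the walls). The empty gripper reads 0.1 N, so the sensor zero holds. Next is the +y tin.

Request:
move_arm(
  targets=[
    [0.008,-0.025,0,0,-3,1.5,1],
    [0.016,-0.055,0,0,-7,3,1],
    [0.025,-0.09,0,0,-11,5,1],
    [0.035,-0.125,0,0,-15,7,1],
    [0.047,-0.16,0,0,-19,9,1],
    [0.06,-0.195,0,0,-23,11,1],
    [0.07,-0.225,0,0,-27,13,1],
    [0.0743,-0.2415,-0.01,-0.1,-30,14,1],
    [0.0743,-0.2415,-0.01,-0.1,-30,14,1],
    [0.0743,-0.2415,-0.01,-0.1,-30,14,1],
  ],
)

```text
t: 14.6
eef_pos: [489.7, 106.8, 162.8]
tcp_rot: [-3.141, 1.049, 0.12]
ft_force: [-0.7, 0.5, 0.2]
opening: 1.003
```

```bash
python3 - <<'E'
from h import *
r=cam("wrist");crop(r,60,50,400,300,2,"pics/w7.png",1.6)
print(cur()[0]);
n=-toolR(6.9,30,1).as_matrix()[:,0]
for l in [[529,2.7,102.9],[515.5,110.9,99.9],[513.5,110.9,104]]:print(proj(r,l))
c=np.array([534.4,113.2,67.0]);delta(c-n+60*n,toolR(6.9,30,-1));delta(c-n,toolR(6.9,30,-1))
E
```

```text
[490.03186723 107.48250362 163.17371313]
[[431.42696085 239.50431821]]
[[278.86478905 240.96514916]]
[[278.51234497 242.89640615]]
t 14.65 d(m) [ 0.0151  0.0022 -0.0451] rotvec deg [-0.04 -0.09  0.04]
t 14.65 d(m) [ 0.0449  0.0058 -0.097 ] rotvec deg [-0.04 -0.09  0.04]
```

View pics/w7.png

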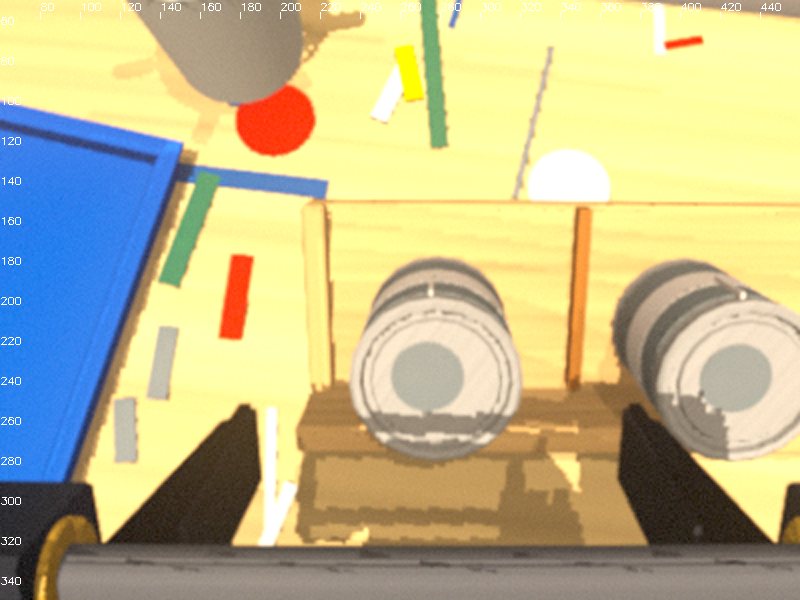

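The lid centre at (278,239) matches the prediction and sits between the fingers. Descending and gripping.

Request:
move_arm(
  targets=[
    [0.008,0.001,-0.025,0,0,0,1],
    [0.0151,0.0022,-0.045,0,0,0,1],
    [0.023,0.003,-0.058,0,0,0,1],
    [0.03,0.004,-0.071,0,0,0,1],
    [0.038,0.005,-0.084,0,0,0,1],
    [0.0449,0.006,-0.097,0,0,0,1],
    [0.0449,0.006,-0.097,0,0,0,1],
    [0.0449,0.006,-0.097,0,0,0,-1],
    [0.0449,0.006,-0.097,0,0,0,-1],
    [0.0449,0.006,-0.097,0,0,0,-1],
  ],
)

```text
t: 15.65
eef_pos: [526.7, 127.2, 90.0]
tcp_rot: [-3.042, 1.042, 0.232]
ft_force: [-1.3, -5.1, 3.9]
opening: 0.796
```

Request:
move_arm(
  targets=[
    [0,0,0,0,0,0,-1],
    [0,0,0,0,0,0,-1],
    [0,0,0,0,0,0,-1],
  ],
)

```text
t: 15.95
eef_pos: [526.9, 127.5, 89.9]
tcp_rot: [-3.04, 1.042, 0.235]
ft_force: [5.0, -2.5, -1.3]
opening: 0.655
```

```bash
python3 - <<'E'
from h import *
p,Rc,s=cur();print(s['joints'].round(3),s['qvel'].round(3),s['ft_force'],s['tau'].round(2),s['opening'])
c=np.array([534.4,113.2,67.0]);n=-toolR(6.9,30,1).as_matrix()[:,0];delta(c-n,toolR(6.9,30,-1))
r=cam("scene");crop(r,230,120,180,150,4,"pics/s8.png",1.6)
r=cam("side");crop(r,130,150,200,150,4,"pics/d8.png",1.3)
E
```

```text
[ 0.075  0.48   2.241  2.471  0.13  -0.941] [ 0.001 -0.001 -0.003  0.005 -0.001 -0.008] [ 5.03606966 -2.52003244 -1.29414153] [ 1.820e+00 -4.584e+01 -8.540e+00  1.000e-02  1.130e+00  2.000e-01] 0.6554425378394877
t 15.95 d(m) [ 0.008  -0.0143 -0.0237] rotvec deg [-2.93 -0.22 -1.53]
```

View pics/s8.png

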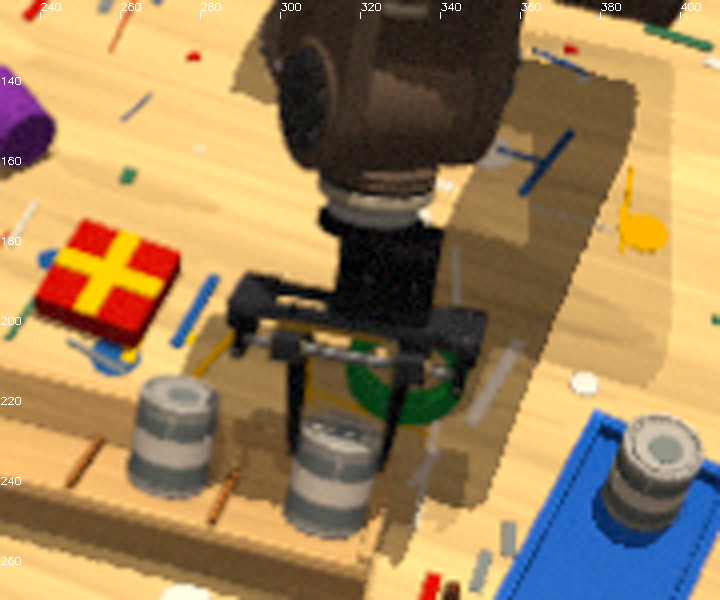

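View pics/d8.png

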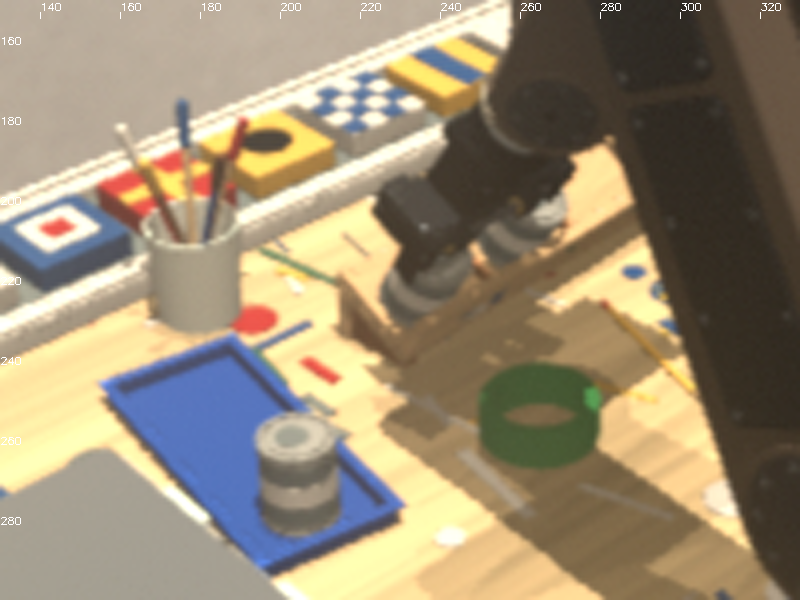

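The arm got slow near a wrist singularity (j5 = 0.13), so it stopped about 25 mm short and has gripped only the top of the tin. I'll open, back off, and regrasp with less tilt.

Request:
move_arm(
  targets=[
    [0,0,0,0,0,0,0.6],
    [0,0,0,0,0,0,1],
    [0,0,0,0,0,0,1],
    [0,0,0,0,0,0,1],
  ],
)

```text
t: 16.45
eef_pos: [525.3, 126.8, 89.0]
tcp_rot: [-3.042, 1.045, 0.233]
ft_force: [0.2, 0.3, 0.2]
opening: 0.929
```

Request:
move_arm(
  targets=[
    [-0.006,-0.001,0.0104,0,0,0,1],
    [-0.012,-0.002,0.0208,0,0,0,1],
    [-0.018,-0.003,0.031,0,0,0,1],
    [-0.024,-0.004,0.042,0,0,0,1],
    [-0.03,-0.005,0.052,0,0,0,1],
  ],
)

```text
t: 16.95
eef_pos: [498.9, 122.8, 134.9]
tcp_rot: [-3.038, 1.045, 0.237]
ft_force: [-0.4, -0.8, 0.5]
opening: 1.0
```

```bash
python3 - <<'E'
from h import *
p,Rc,s=cur();print(p,s['tcp_rot'],s['joints'].round(3),s['ft_force'])
n=-toolR(6.9,30,1).as_matrix()[:,0];c=np.array([534.4,113.2,67.0])
delta(c+100*n+np.array([0,0,30]),toolR(6.9,12,-1))
E
```

```text
[498.92268475 122.82908821 134.926756  ] [-3.03813213  1.04515956  0.23691078] [0.067 0.353 2.263 1.503 0.085 0.024] [-0.42283774 -0.75233327  0.47965915]
t 16.95 d(m) [-0.0142 -0.0156  0.0487] rotvec deg [-5.32 17.43 -1.06]
```

Request:
move_arm(
  targets=[
    [-0.014,-0.005,0.025,-1,3,0,1],
    [-0.014,-0.01,0.0487,-2,8,0,1],
    [-0.014,-0.0156,0.0487,-4,14,-1,1],
    [-0.014,-0.0156,0.0487,-5.3,17.4,-1,1],
    [-0.014,-0.0156,0.0487,-5.3,17.4,-1,1],
    [-0.014,-0.0156,0.0487,-5.3,17.4,-1,1],
    [-0.014,-0.0156,0.0487,-5.3,17.4,-1,1],
    [-0.014,-0.0156,0.0487,-5.3,17.4,-1,1],
  ],
)

```text
t: 17.75
eef_pos: [486.6, 107.2, 184.1]
tcp_rot: [3.133, 1.36, 0.112]
ft_force: [0.2, 0.5, 0.0]
opening: 1.0
```

```bash
python3 - <<'E'
from h import *
r=cam("wrist");p,Rc,s=cur();print(p,s['tcp_rot'],s['joints'].round(3),s['ft_force'])
n=-toolR(6.9,30,1).as_matrix()[:,0];c=np.array([534.4,113.2,67.0])
delta(c+100*n+np.array([0,0,30]),toolR(6.9,12,-1))
crop(r,60,50,400,300,2,"pics/w9.png",1.6)
for l in [[529,2.7,102.9],[515.5,110.9,99.9],[513.5,110.9,104]]:print(proj(r,l))
E
```

```text
[485.57125591 108.02222943 183.23241837] [-3.13241551  1.35907947  0.13287256] [0.08  0.283 2.036 0.019 0.611 1.512] [-0.57755847 -0.15072684 -0.89259859]
t 17.8 d(m) [-0.0008 -0.0008  0.0004] rotvec deg [-0.13  0.12 -0.2 ]
[[424.19805853 206.27902799]]
[[279.66044102 206.34232244]]
[[279.34783347 209.35981027]]
```

View pics/w9.png

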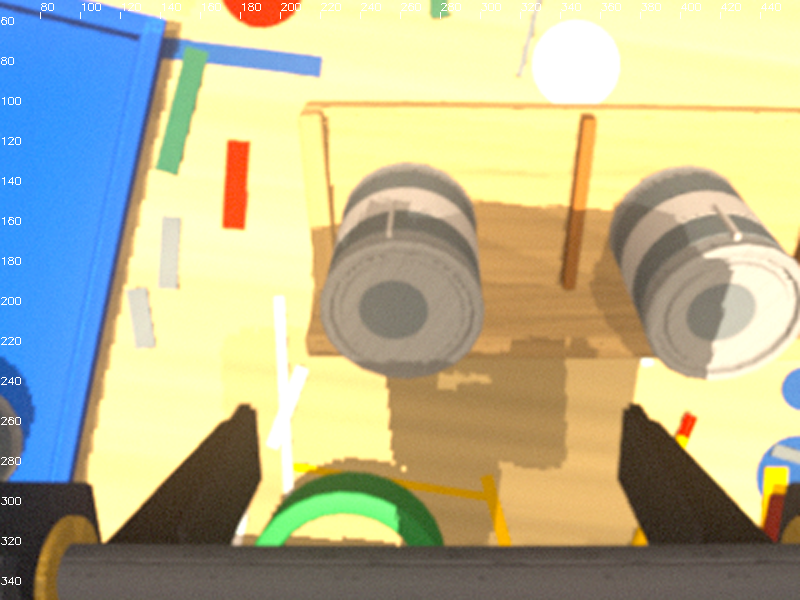

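The +y tin shifted about 13 mm along the rack; its lid is now at (261,205) and it still leans in its place. I'll correct for that and regrasp with the tool at 12° tilt.

```bash
python3 - <<'E'
from h import *
n=-toolR(6.9,30,1).as_matrix()[:,0];c=np.array([532.8,126.6,67.0]);Rt=toolR(6.9,12,-1);x=Rt.as_matrix()[:,0]
g=c+12*n+19*x;print(g)
delta(g+[0,0,70],Rt);delta(g,Rt)
E
```

```text
[530.76516724 126.35375818  58.80750043]
t 17.8 d(m) [ 0.0452  0.0183 -0.0544] rotvec deg [-0.13  0.12 -0.2 ]
t 17.8 d(m) [ 0.0452  0.0183 -0.1244] rotvec deg [-0.13  0.12 -0.2 ]
```

Request:
move_arm(
  targets=[
    [0.015,0.006,-0.01,0,0,0,1],
    [0.03,0.0125,-0.03,0,0,0,1],
    [0.045,0.0183,-0.0544,0,0,0,1],
    [0.045,0.0183,-0.07,0,0,0,1],
    [0.045,0.0183,-0.085,0,0,0,1],
    [0.045,0.0183,-0.1,0,0,0,1],
    [0.045,0.0183,-0.1,0,0,0,1],
  ],
)

```text
t: 18.5
eef_pos: [528.5, 125.5, 81.2]
tcp_rot: [-3.131, 1.364, 0.133]
ft_force: [0.2, -0.5, -0.8]
opening: 1.002
```

```bash
python3 - <<'E'
from h import *
r=cam("wrist");p,Rc,s=cur();print(p,s['tcp_rot'],s['joints'].round(3),s['ft_force'])
delta(np.array([530.8,126.4,58.8]),toolR(6.9,12,-1))
crop(r,60,50,400,300,2,"pics/w10.png",1.6)
E
```

```text
[529.11611878 125.52358977  82.28629535] [-3.1330111   1.3624679   0.13059902] [0.109 0.505 2.028 0.011 0.4   1.548] [0.05936106 0.22435748 0.20357944]
t 18.55 d(m) [ 0.0017  0.0009 -0.0235] rotvec deg [-0.09 -0.08 -0.1 ]
```

View pics/w10.png

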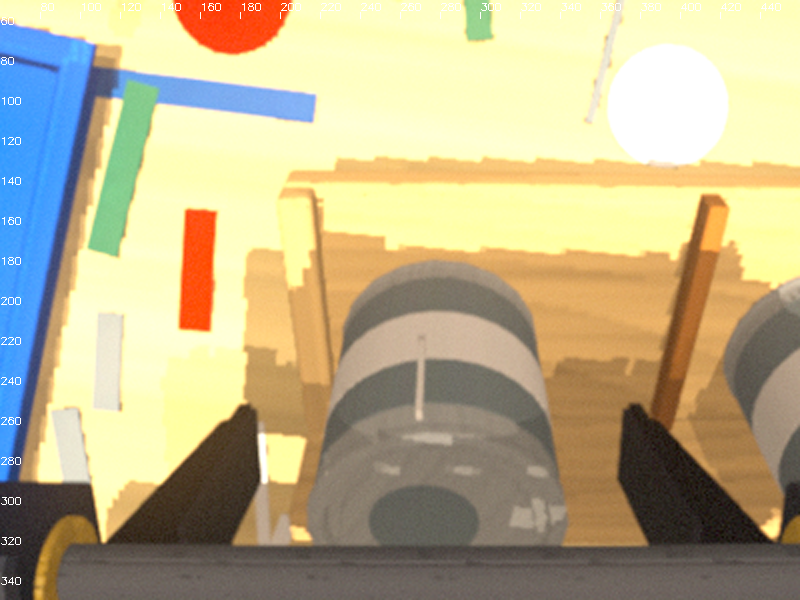

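The tin at (280,…) is centred between the fingers. Descending the last 23 mm and closing.

Request:
move_arm(
  targets=[
    [0.001,0.001,-0.008,0,0,0,1],
    [0.0017,0.001,-0.016,0,0,0,1],
    [0.0017,0.001,-0.0235,0,0,0,1],
    [0.0017,0.001,-0.0235,0,0,0,1],
    [0.0017,0.001,-0.0235,0,0,0,1],
  ],
)

```text
t: 19.05
eef_pos: [531.8, 126.5, 59.5]
tcp_rot: [-3.14, 1.361, 0.123]
ft_force: [-0.2, 0.1, -0.1]
opening: 1.001
```

Request:
move_arm(
  targets=[
    [0,0,0,0,0,0,-1],
    [0,0,0,0,0,0,-1],
    [0,0,0,0,0,0,-1],
    [0,0,0,0,0,0,-1],
    [0,0,0,0,0,0,-1],
    [0,0,0,0,0,0,-1],
  ],
)

```text
t: 19.65
eef_pos: [531.9, 126.4, 59.8]
tcp_rot: [-3.14, 1.361, 0.123]
ft_force: [-0.6, -0.4, 2.8]
opening: 0.649
```

Request:
move_arm(
  targets=[
    [0,0,0.005,0,0,0,-1],
    [0,0,0.015,0,0,0,-1],
    [0,0,0.03,0,0,0,-1],
    [0,0,0.05,0,0,0,-1],
    [0,0,0.075,0,0,0,-1],
    [0,0,0.1,0,0,0,-1],
    [0,0,0.125,0,0,0,-1],
    [0,0,0.125,0,0,0,-1],
    [0,0,0.125,0,0,0,-1],
  ],
)

```text
t: 20.55
eef_pos: [531.4, 126.5, 184.5]
tcp_rot: [-3.14, 1.361, 0.123]
ft_force: [-0.1, -0.4, -5.9]
opening: 0.648
```

```bash
python3 - <<'E'
from h import *
samp(20);p,Rc,s=cur();print(p,s['joints'].round(3))
r=cam("side");crop(r,130,120,200,150,4,"pics/d11.png",1.3)
E
```

```text
F [ 2.820e-01 -9.600e-02 -5.105e+00 -3.300e-02  3.170e-01  5.000e-03] sd [0.612 0.415 0.602 0.031 0.034 0.03 ] t 21.55
[531.88789991 126.49569354 184.7352634 ] [0.111 0.347 1.924 0.004 0.661 1.558]
```

View pics/d11.png

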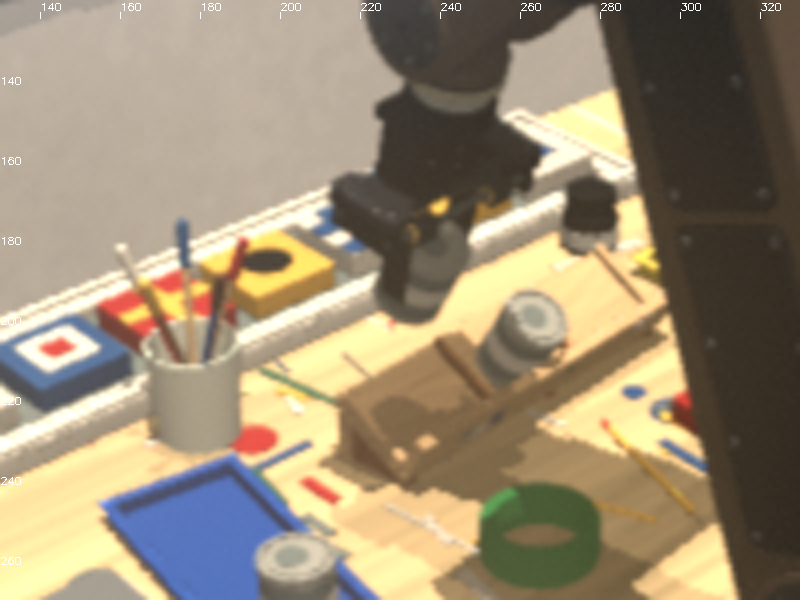

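5.1 N, or about 520 g, so blue, middle place.

```bash
python3 - <<'E'
from h import *
delta(np.array([499,339,185]),toolR(-7.4,-18,-1))
E
```

```text
t 21.6 d(m) [-0.0329  0.2125  0.0003] rotvec deg [  0.1   30.1  -14.02]
```

Request:
move_arm(
  targets=[
    [-0.002,0.01,0.005,0,3,-1.4,-1],
    [-0.006,0.035,0.01,0,6,-2.8,-1],
    [-0.01,0.065,0.01,0,9,-4.2,-1],
    [-0.015,0.095,0.01,0,12,-5.6,-1],
    [-0.02,0.125,0.01,0,16,-7.5,-1],
    [-0.024,0.155,0.01,0,20,-9.5,-1],
    [-0.028,0.18,0.01,0,24,-11.5,-1],
    [-0.031,0.2,0,0,28,-13,-1],
    [-0.033,0.2125,-0.02,0.1,30.1,-14,-1],
    [-0.033,0.2125,-0.04,0.1,30.1,-14,-1],
  ],
)

```text
t: 22.6
eef_pos: [499.3, 340.4, 143.4]
tcp_rot: [-0.002, 1.256, 3.011]
ft_force: [0.3, 0.2, -4.7]
opening: 0.645
```

Request:
move_arm(
  targets=[
    [0,0,-0.03,0,0,0,-1],
    [0,0,-0.06,0,0,0,-1],
    [0,0,-0.08,0,0,0,-1],
    [0,0,-0.08,0,0,0,-1],
    [0,0,-0.08,0,0,0,-1],
  ],
)

```text
t: 23.1
eef_pos: [499.3, 339.1, 65.0]
tcp_rot: [-0.001, 1.257, 3.012]
ft_force: [0.7, -0.6, -3.4]
opening: 0.649
```

```bash
python3 - <<'E'
from h import *
samp(3)
delta(np.array([499,339,38]),toolR(-7.4,-18,-1));print(cur()[2]['joints'])
r=cam("side");crop(r,130,150,200,150,4,"pics/d12.png",1.3)
r=cam("scene");crop(r,300,150,160,150,4,"pics/s12.png",1.6)
E
```

```text
F [ 0.011  0.289 -4.74  -0.047 -0.414  0.012] sd [0.739 0.542 0.068 0.027 0.027 0.024] t 23.25
t 23.25 d(m) [-0.0005 -0.0003 -0.028 ] rotvec deg [-0.06  0.12 -0.02]
[0.41447597 0.72964065 1.58257399 0.17994084 1.10493675 2.01054241]
```

View pics/d12.png

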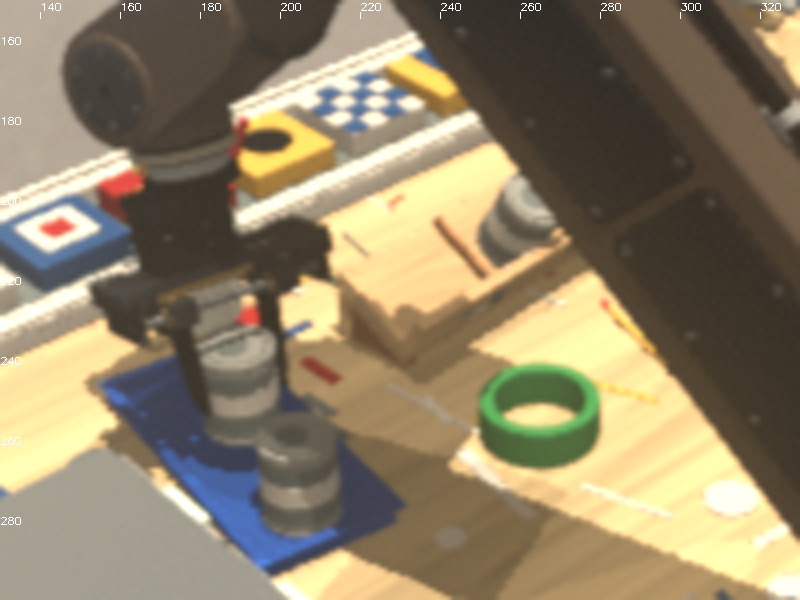

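View pics/s12.png

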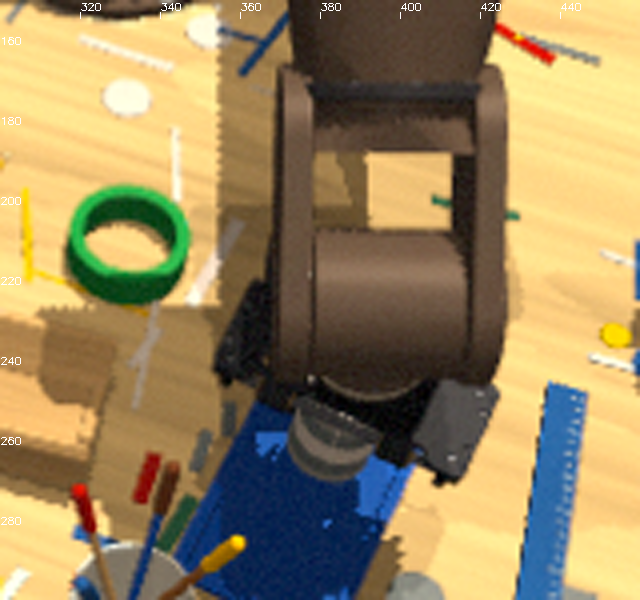

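The second tin hangs upright beside the first in the blue tray, clear of the brushes. Lowering.

Request:
move_arm(
  targets=[
    [0,0,-0.007,0,0,0,-1],
    [0,0,-0.014,0,0,0,-1],
    [0,0,-0.019,0,0,0,-1],
    [0,0,-0.023,0,0,0,-1],
    [0,0,-0.025,0,0,0,-1],
    [0,0,-0.026,0,0,0,-1],
    [0,0,-0.026,0,0,0,-1],
  ],
)

```text
t: 24.05
eef_pos: [498.9, 339.0, 38.6]
tcp_rot: [-0.0, 1.256, 3.012]
ft_force: [0.8, 1.1, -5.9]
opening: 0.646
```

Request:
move_arm(
  targets=[
    [0,0,-0.0008,0,0,0,-1],
    [0,0,-0.0016,0,0,0,-1],
    [0,0,-0.0016,0,0,0,-1],
  ],
)

```text
t: 24.35
eef_pos: [498.9, 339.0, 37.1]
tcp_rot: [-0.001, 1.257, 3.012]
ft_force: [-0.7, 0.8, -4.8]
opening: 0.647
```

Request:
move_arm(
  targets=[
    [0,0,-0.0008,0,0,0,-1],
    [0,0,-0.0016,0,0,0,-1],
    [0,0,-0.0016,0,0,0,-1],
  ],
)

```text
t: 24.65
eef_pos: [498.8, 339.0, 35.4]
tcp_rot: [-0.0, 1.256, 3.013]
ft_force: [-0.3, 0.6, -5.0]
opening: 0.647
```

Request:
move_arm(
  targets=[
    [0,0,-0.0008,0,0,0,-1],
    [0,0,-0.0014,0,0,0,-1],
    [0,0,-0.0014,0,0,0,-1],
  ],
)

```text
t: 24.95
eef_pos: [498.9, 339.0, 34.9]
tcp_rot: [-0.002, 1.257, 3.011]
ft_force: [-2.5, -1.4, 4.6]
opening: 0.648
```

Request:
move_arm(
  targets=[
    [0,0,-0.0008,0,0,0,-1],
    [0,0,-0.0012,0,0,0,-1],
    [0,0,-0.0012,0,0,0,-1],
  ],
)

```text
t: 25.25
eef_pos: [499.0, 339.0, 34.8]
tcp_rot: [-0.003, 1.257, 3.01]
ft_force: [-4.7, -4.7, 14.9]
opening: 0.651
```

Request:
move_arm(
  targets=[
    [0,0,0.001,0,0,0,0.4],
    [0,0,0.001,0,0,0,0.58],
    [0,0,0.001,0,0,0,0.58],
    [0,0,0.001,0,0,0,0.58],
    [0,0,0.02,0,0,0,0.58],
    [0,0,0.06,0,0,0,0.58],
    [0,0,0.1,0,0,0,0.8],
    [0,0,0.15,0,0,0,1],
    [0,0,0.15,0,0,0,1],
    [0,0,0.15,0,0,0,1],
  ],
)

```text
t: 26.25
eef_pos: [499.1, 339.1, 183.7]
tcp_rot: [-0.004, 1.258, 3.009]
ft_force: [-0.4, -0.0, -0.7]
opening: 0.992
```

```bash
python3 - <<'E'
from h import *
samp(2)
r=cam("side");crop(r,130,150,200,150,4,"pics/d13.png",1.3)
print(cur()[0])
n=-toolR(6.9,30,1).as_matrix()[:,0];c=np.array([529,2.7,102.9])-38*n;Rt=toolR(6.9,12,-1)
g=c+14*n+19*Rt.as_matrix()[:,0];print(g);delta(g+[-10,0,110],Rt)
E
```

```text
F [-0.161 -0.09  -0.293 -0.005 -0.168 -0.001] sd [0.279 0.151 0.051 0.017 0.01  0.018] t 26.35
[498.40467126 338.76689971 181.51196642]
[544.8347994    4.61622128  63.5305859 ]
t 26.4 d(m) [ 0.0364 -0.3342 -0.008 ] rotvec deg [ -0.07 -30.2   13.96]
```

View pics/d13.png

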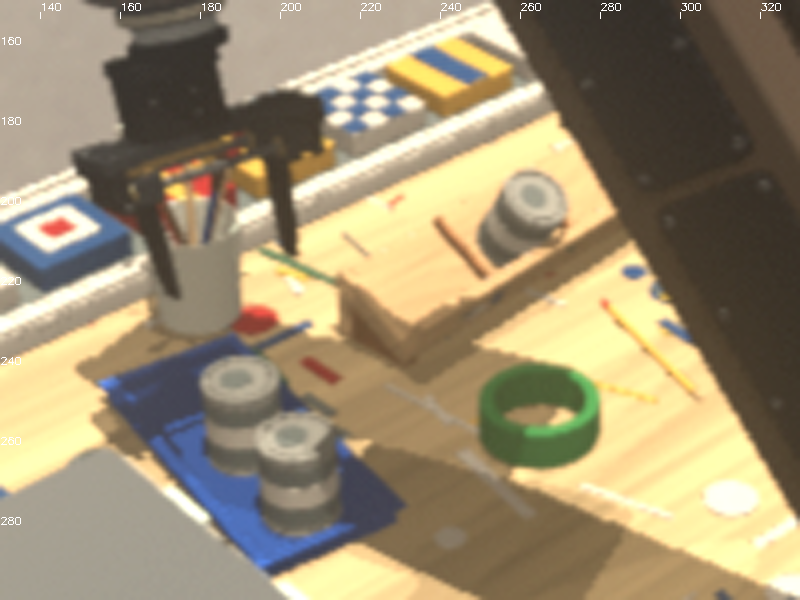

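Both tins stand upright in blue at (240,380) and (295,437) in the crop. On to the middle tin.

Request:
move_arm(
  targets=[
    [0.002,-0.02,0.01,0,-3,1.4,1],
    [0.006,-0.055,0.01,0,-6,2.8,1],
    [0.01,-0.095,0.01,0,-9,4.2,1],
    [0.014,-0.135,0.01,0,-12,5.6,1],
    [0.018,-0.175,0.01,0,-15,7,1],
    [0.022,-0.215,0.01,0,-19,8.8,1],
    [0.028,-0.255,0.005,0,-23,10.6,1],
    [0.033,-0.295,0,0,-27,12.5,1],
    [0.0364,-0.334,-0.008,-0.1,-30.2,14,1],
    [0.0364,-0.334,-0.008,-0.1,-30.2,14,1],
  ],
)

```text
t: 27.4
eef_pos: [534.0, 1.5, 172.9]
tcp_rot: [-3.139, 1.361, 0.121]
ft_force: [-0.4, 0.5, 0.4]
opening: 1.003
```

Request:
move_arm(
  targets=[
    [0,0,0,0,0,0,1],
    [0,0,0,0,0,0,1],
  ],
)

```text
t: 27.6
eef_pos: [535.3, 5.6, 174.5]
tcp_rot: [-3.138, 1.361, 0.126]
ft_force: [0.1, -0.2, -0.6]
opening: 0.998
```

```bash
python3 - <<'E'
from h import *
r=cam("wrist");p,Rc,s=cur();print(p,s['tcp_rot'],s['joints'].round(3),s['ft_force'])
delta(np.array([544.8,4.6,63.5]),toolR(6.9,12,-1))
crop(r,60,50,400,300,2,"pics/w14.png",1.6);print(proj(r,[529,2.7,102.9]))
E
```

```text
[535.40545773   5.90048207 174.64031246] [-3.13854629  1.36010092  0.12539408] [-0.141  0.346  1.962  0.093  0.632  1.238] [-0.37279591 -0.76158483 -0.26529725]
t 27.65 d(m) [ 0.0094 -0.0013 -0.1111] rotvec deg [-0.04  0.07 -0.11]
[[283.11118995 256.25115673]]
```

View pics/w14.png

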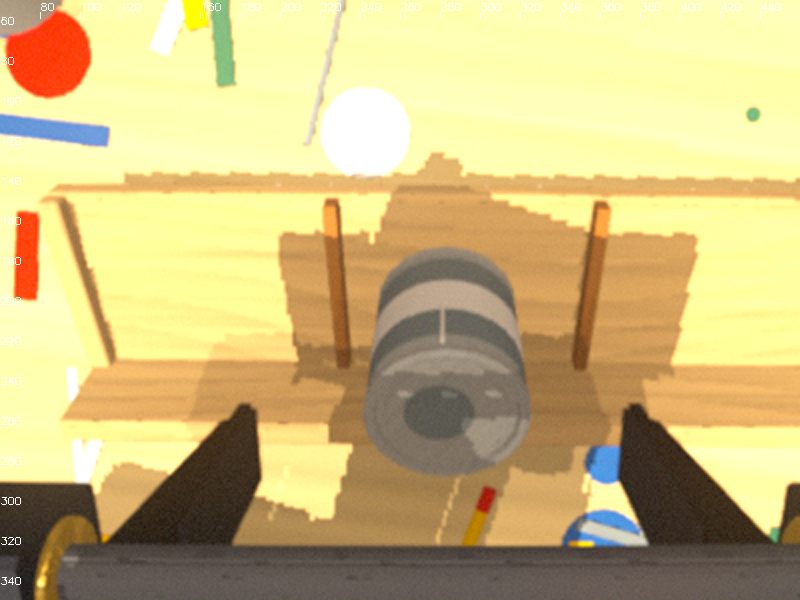

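The lid at (283,256) matches the prediction. Descending.

Request:
move_arm(
  targets=[
    [0.002,0,-0.02,0,0,0,1],
    [0.004,0,-0.045,0,0,0,1],
    [0.006,0,-0.065,0,0,0,1],
    [0.008,0,-0.08,0,0,0,1],
    [0.0094,0,-0.095,0,0,0,1],
    [0.0094,0,-0.105,0,0,0,1],
    [0.0094,0,-0.111,0,0,0,1],
    [0.0094,0,-0.111,0,0,0,1],
    [0.0094,0,-0.111,0,0,0,1],
  ],
)

```text
t: 28.55
eef_pos: [544.9, 5.2, 64.3]
tcp_rot: [-3.14, 1.359, 0.123]
ft_force: [0.1, -0.2, 0.6]
opening: 1.002
```

Request:
move_arm(
  targets=[
    [0,0,0,0,0,0,-1],
    [0,0,0,0,0,0,-1],
    [0,0,0,0,0,0,-1],
    [0,0,0,0,0,0,-1],
    [0,0,0,0,0,0,-1],
    [0,0,0,0,0,0,-1],
  ],
)

```text
t: 29.15
eef_pos: [544.8, 4.8, 64.1]
tcp_rot: [-3.141, 1.359, 0.122]
ft_force: [-1.1, -1.8, 2.8]
opening: 0.65
```

Request:
move_arm(
  targets=[
    [0,0,0.005,0,0,0,-1],
    [0,0,0.015,0,0,0,-1],
    [0,0,0.03,0,0,0,-1],
    [0,0,0.05,0,0,0,-1],
    [0,0,0.075,0,0,0,-1],
    [0,0,0.1,0,0,0,-1],
    [0,0,0.125,0,0,0,-1],
    [0,0,0.125,0,0,0,-1],
    [0,0,0.125,0,0,0,-1],
  ],
)

```text
t: 30.05
eef_pos: [544.3, 5.0, 188.9]
tcp_rot: [-3.141, 1.359, 0.122]
ft_force: [-0.7, -0.7, -4.3]
opening: 0.65
```

```bash
python3 - <<'E'
from h import *
samp(24);p,Rc,s=cur();print(p,s['opening'])
E
```

```text
F [-0.008 -0.005 -3.312 -0.022  0.256 -0.008] sd [0.487 0.375 0.47  0.026 0.032 0.026] t 31.25
[544.70386328   4.94677223 188.92290734] 0.6491485172060145
```

```bash
python3 - <<'E'
from h import *
samp(40)
delta(np.array([518-6,-302,200]),toolR(3.7,-18,-1))
r=cam("scene");crop(r,140,120,200,150,4,"pics/s15.png",1.6)
# tray corners along with guess overlay
for z in (20,26):
  for cx,cy in((518,-303),):
    a=np.radians(3.7);print(z,[proj(r,[cx+u*np.cos(a)-v*np.sin(a),cy+u*np.sin(a)+v*np.cos(a),z])[0].round(1).tolist() for u,v in((-136,-58),(-136,58),(136,58),(136,-58))])
E
```

```text
F [-0.019  0.022 -3.492 -0.015  0.264 -0.004] sd [0.581 0.492 0.446 0.027 0.028 0.033] t 33.25
t 33.25 d(m) [-0.0327 -0.307   0.0111] rotvec deg [-2.82 29.99 -3.18]
20 [[193.9, 167.6], [224.0, 175.9], [189.4, 238.0], [156.5, 227.7]]
26 [[193.7, 166.5], [223.9, 174.8], [189.1, 237.0], [156.1, 226.6]]
```

View pics/s15.png

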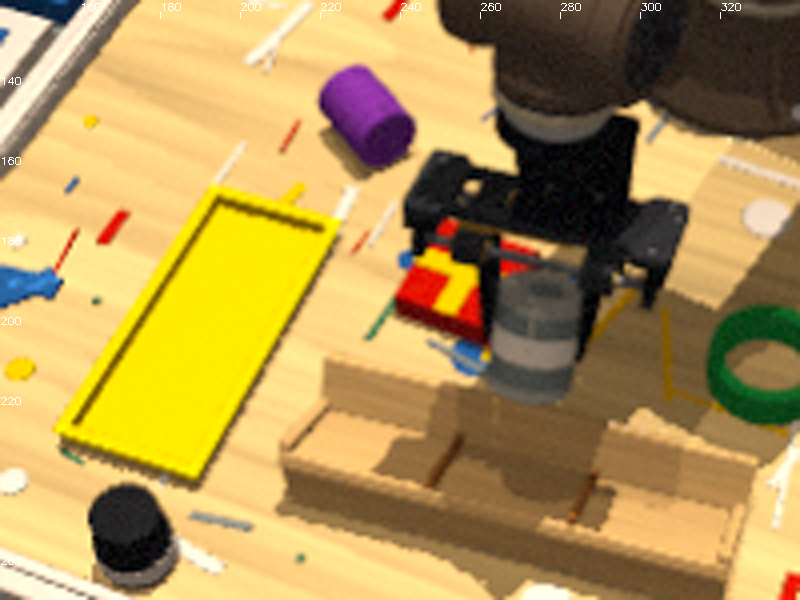

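64 samples average 3.42 N, or about 349 g. That's mid-band, where either tray is accepted; it measures just under half, so yellow.

Request:
move_arm(
  targets=[
    [-0.001,-0.01,0.005,0,3,0,-1],
    [-0.004,-0.035,0.01,-0.5,6,-0.6,-1],
    [-0.008,-0.07,0.01,-0.8,9,-1,-1],
    [-0.012,-0.11,0.01,-1.1,12,-1.3,-1],
    [-0.016,-0.15,0.01,-1.4,15,-1.6,-1],
    [-0.02,-0.19,0.01,-1.8,19,-2,-1],
    [-0.024,-0.23,0.01,-2.2,23,-2.4,-1],
    [-0.028,-0.265,0,-2.5,27,-2.8,-1],
    [-0.031,-0.295,-0.01,-2.8,30,-3.2,-1],
    [-0.0327,-0.307,-0.03,-2.8,30,-3.2,-1],
  ],
)

```text
t: 34.3
eef_pos: [512.7, -304.9, 158.4]
tcp_rot: [0.004, 1.257, -3.075]
ft_force: [0.4, 0.4, -3.4]
opening: 0.649
```

Request:
move_arm(
  targets=[
    [0,0,-0.03,0,0,0,-1],
    [0,0,-0.06,0,0,0,-1],
    [0,0,-0.08,0,0,0,-1],
    [0,0,-0.09,0,0,0,-1],
    [0,0,-0.09,0,0,0,-1],
    [0,0,-0.09,0,0,0,-1],
  ],
)

```text
t: 34.9
eef_pos: [512.5, -302.3, 69.7]
tcp_rot: [0.002, 1.257, -3.076]
ft_force: [0.1, 0.2, -2.6]
opening: 0.651
```

```bash
python3 - <<'E'
from h import *
delta(np.array([512,-302.5,38]),toolR(3.7,-18,-1));print(cur()[2]['joints'])
r=cam("scene");crop(r,130,120,160,150,4,"pics/s16.png",1.6)
r=cam("side");crop(r,230,110,160,120,4,"pics/d16.png",1.3)
E
```

```text
t 34.9 d(m) [-0.0005 -0.0002 -0.0317] rotvec deg [0.02 0.05 0.02]
[-0.56106441  0.7221703   1.58775154 -0.20461294  1.0968855   1.06344924]
```

View pics/s16.png

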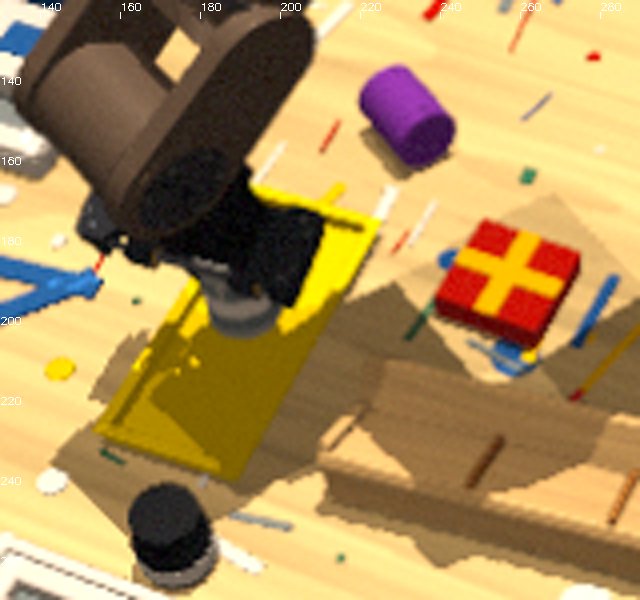

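View pics/d16.png

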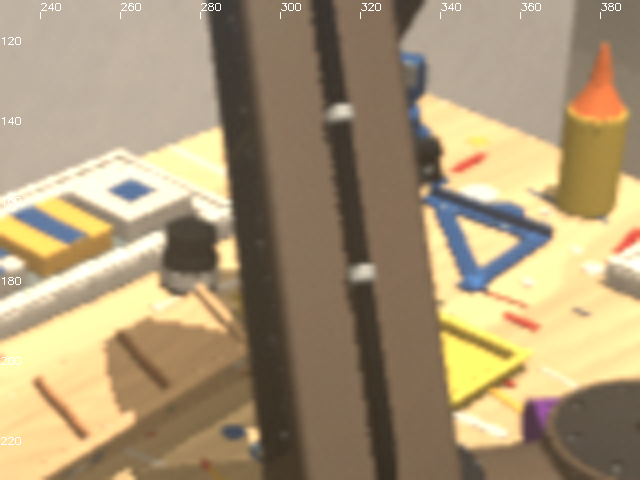

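The tin hangs over the middle of the yellow tray. Lowering.

Request:
move_arm(
  targets=[
    [0,0,-0.007,0,0,0,-1],
    [0,0,-0.014,0,0,0,-1],
    [0,0,-0.019,0,0,0,-1],
    [0,0,-0.023,0,0,0,-1],
    [0,0,-0.026,0,0,0,-1],
    [0,0,-0.028,0,0,0,-1],
    [0,0,-0.028,0,0,0,-1],
  ],
)

```text
t: 35.7
eef_pos: [511.9, -302.0, 40.6]
tcp_rot: [-0.001, 1.256, -3.079]
ft_force: [0.4, -0.4, -3.4]
opening: 0.65
```

Request:
move_arm(
  targets=[
    [0,0,-0.0008,0,0,0,-1],
    [0,0,-0.0016,0,0,0,-1],
    [0,0,-0.0016,0,0,0,-1],
  ],
)

```text
t: 36.0
eef_pos: [512.0, -302.0, 39.3]
tcp_rot: [-0.001, 1.257, -3.078]
ft_force: [0.4, -0.4, -2.9]
opening: 0.652
```

Request:
move_arm(
  targets=[
    [0,0,-0.0008,0,0,0,-1],
    [0,0,-0.0014,0,0,0,-1],
    [0,0,-0.0014,0,0,0,-1],
  ],
)

```text
t: 36.3
eef_pos: [512.1, -302.1, 39.0]
tcp_rot: [0.001, 1.257, -3.077]
ft_force: [-1.4, 1.0, 6.6]
opening: 0.651
```

Request:
move_arm(
  targets=[
    [0,0,0.0003,0,0,0,0.4],
    [0,0,0.0003,0,0,0,0.58],
    [0,0,0.0003,0,0,0,0.58],
    [0,0,0.001,0,0,0,0.58],
    [0,0,0.02,0,0,0,0.58],
    [0,0,0.06,0,0,0,0.58],
    [0,0,0.1,0,0,0,0.8],
    [0,0,0.15,0,0,0,1],
    [0,0,0.15,0,0,0,1],
  ],
)

```text
t: 37.2
eef_pos: [513.8, -303.2, 194.1]
tcp_rot: [0.019, 1.264, -3.059]
ft_force: [1.5, -0.5, -0.3]
opening: 0.972
```

Request:
move_arm(
  targets=[
    [-0.03,0.02,0.02,0,0,0,1],
    [-0.06,0.05,0.04,0,0,0,1],
    [-0.07,0.09,0.05,0,0,0,1],
    [-0.07,0.13,0.05,0,0,0,1],
    [-0.07,0.17,0.05,0,0,0,1],
    [-0.07,0.21,0.05,0,0,0,1],
    [-0.07,0.21,0.05,0,0,0,1],
  ],
)

```text
t: 37.9
eef_pos: [441.6, -88.7, 237.9]
tcp_rot: [-0.003, 1.256, -3.077]
ft_force: [0.0, -0.2, -0.1]
opening: 0.996
```

```bash
python3 - <<'E'
from h import *
samp(16)
r=cam("scene");crop(r,130,120,320,200,2.5,"pics/s17.png",1.6)
def cyl(x,y,z0=6):
    P=[]
    for z,c in((z0,1),(z0+76,1)):
        for a in np.linspace(0,2*np.pi,24): P.append([x+31*np.cos(a),y+31*np.sin(a),z])
    return proj(r,P)
d=np.vstack([cyl(416,349),cyl(505,338),cyl(518,-303)])
crop(r,130,150,130,110,6,"pics/s18.png",1.6,d);crop(r,340,170,110,110,5.4,"pics/s19.png",1.6,d)
E
```

```text
F [ 0.108 -0.019  0.075  0.017 -0.177 -0.007] sd [0.517 0.658 0.649 0.027 0.028 0.032] t 38.7
```

View pics/s17.png

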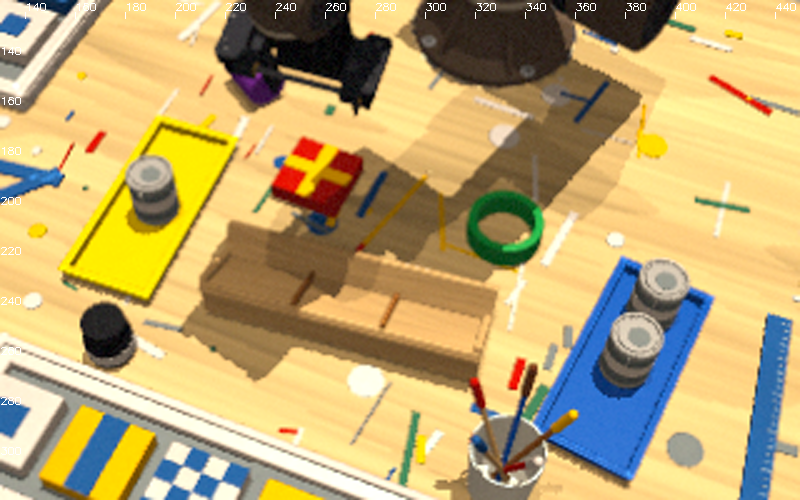

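View pics/s18.png

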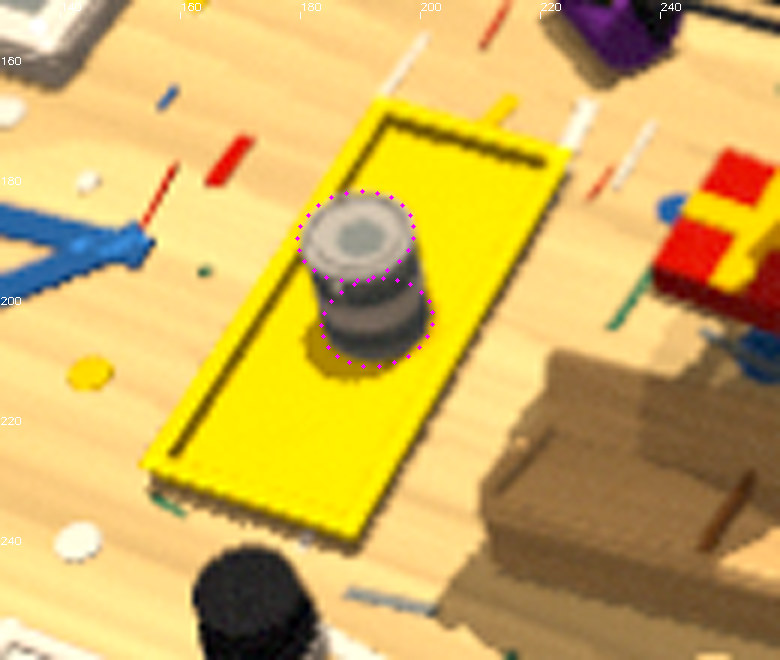

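View pics/s19.png

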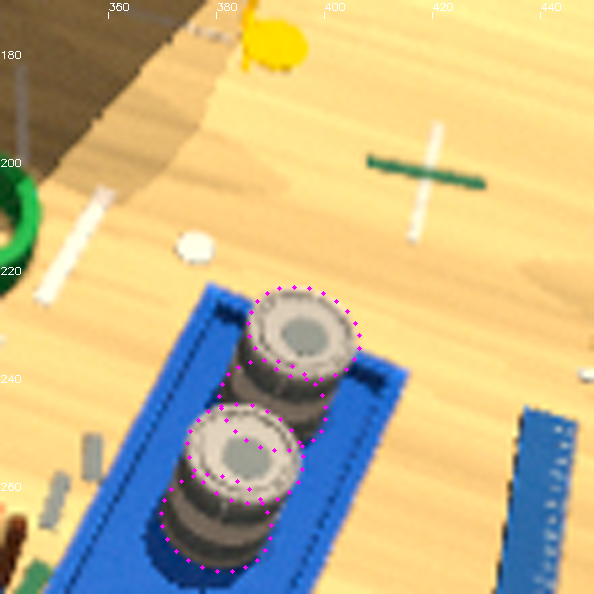

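All three tins match the projected outlines of upright cylinders on the tray floors. The other things are where they were and the gripper is clear. Handing in.

```bash
python3 - <<'E'
from cell import job_done
print(job_done())
E
```

```text
the job is handed in; nothing more can be done
None
```

All three tins are out of the rack and standing in the trays, two in blue and one in yellow. I handed the job in at about 39 s; no verdict was reported.

| Tin (rack place) | Measured weight | Tray |
|---|---|---|
| -y | about 4.2 N (425 g) | blue, near end |
| +y | about 5.1 N (520 g) | blue, middle |
| middle | about 3.42 N (349 g, 64 samples) | yellow, middle |

- **Borderline tin:** the middle tin is practically half full, inside the 310–390 g range where either tray is accepted.
- **Failed grasp:** the first try at the +y tin went wrong. The wrist came near a singularity and stopped about 25 mm short, gripping only the top of the tin. Opening up left the tin about 13 mm further along the rack, still leaning in its place. I measured it again and regrasped with less tilt without trouble.
- **Last checks:** in the final scene picture each tin matches the outline of an upright cylinder at its place on the tray floor. The bystanders in that picture looked unmoved, though I did not measure their positions. The gripper was clear of everything, and the empty gripper read 0.1 N, so the force zero held. The last two tins' poses were checked from the scene and side cameras only, not the wrist camera.

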